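# Lay out and chock a set of filter cartridges with its nipples

### The job

Make up a service set: lay all the short filter cartridges that lie on the left of the bench side by side across the mat of the lay-out board, centred on it, the first against the end stop and each touching the next, and set the wooden chock on the mat, square and centred, with its sloping face snug against the last one so that the row cannot roll apart. Count exactly three of the four large nipples into the tray, leaving the fourth on the bench away from the tray. Leave the small nipple, the tape roll and the pot alone.

Things in the scene. Friction and masses are not known exactly. Their poses are not given: they have to be found in the camera images.
- board: fixed lay-out board, plywood with a black rubber mat, 150 mm wide (x), 367 mm long (y), its top 12 mm above the bench. A wooden end stop (20 mm thick, 48 mm over the mat) crosses its right end. Origin: at bench height on the centre line, below the stop's inner face; +y runs from the stop along the row (mat to 341 mm), x across, z up. Place and yaw vary
- place1 (a point): point fixed to the board where the centre of cartridge 1 of a closed row lies (counted from the stop): on the centre line, 31 mm from the stop's inner face, 31 mm above the mat. Axes as the board's. (Behind the board, beyond world x = 0.74 m, a fixed blue shelf overhangs the bench 0.35 m up)
- place2 (a point): point fixed to the board where the centre of cartridge 2 of a closed row lies (counted from the stop): on the centre line, 94 mm from the stop's inner face, 31 mm above the mat. Axes as the board's. (Behind the board, beyond world x = 0.74 m, a fixed blue shelf overhangs the bench 0.35 m up)
- place3 (a point): point fixed to the board where the centre of cartridge 3 of a closed row lies (counted from the stop): on the centre line, 157 mm from the stop's inner face, 31 mm above the mat. Axes as the board's. (Behind the board, beyond world x = 0.74 m, a fixed blue shelf overhangs the bench 0.35 m up)
- place4 (a point): point fixed to the board where the centre of cartridge 4 of a closed row lies (counted from the stop): on the centre line, 220 mm from the stop's inner face, 31 mm above the mat. Axes as the board's. (Behind the board, beyond world x = 0.74 m, a fixed blue shelf overhangs the bench 0.35 m up)
- cart1_mid (a point): short white filter cartridge lying on its side (may be absent): plain cylinder 63 mm in diameter, 127 mm long, 0.14 kg, rolls if pushed from the side. This point is its centre, halfway along its axis; z runs along the axis. All start on the left of the bench, lying roughly along world x, some 35 mm or more apart
- cart2_mid (a point): short white filter cartridge lying on its side (may be absent): plain cylinder 63 mm in diameter, 127 mm long, 0.14 kg, rolls if pushed from the side. This point is its centre, halfway along its axis; z runs along the axis. All start on the left of the bench, lying roughly along world x, some 35 mm or more apart
- cart3_mid (a point): short white filter cartridge lying on its side (may be absent): plain cylinder 63 mm in diameter, 127 mm long, 0.14 kg, rolls if pushed from the side. This point is its centre, halfway along its axis; z runs along the axis. All start on the left of the bench, lying roughly along world x, some 35 mm or more apart
- cart4_mid (a point): short white filter cartridge lying on its side (may be absent): plain cylinder 63 mm in diameter, 127 mm long, 0.14 kg, rolls if pushed from the side. This point is its centre, halfway along its axis; z runs along the axis. All start on the left of the bench, lying roughly along world x, some 35 mm or more apart
- chock: loose wooden wedge chock, 56 mm wide (x), 68 long (y), 36 tall, 0.3 to 0.45 kg. Origin: centre of underside, z up. Its sloping face (60 degrees from level) looks to its own -y and goes against the cartridge; grip the flat sides (own +x, -x) behind the middle. Touching a cartridge on the same surface, its origin is 54 mm from the cartridge centre (plan). Starts beyond the open end of the board
- chock_nose (a point): the lower edge of the chock's sloping face, in the middle, 34 mm from the chock's origin towards its own -y, 3 mm above its underside; with the chock touching, it is 20 mm from the cartridge's centre, seen from above. Axes as the chock's
- tray: loose shallow grey plastic tray, open above, 66 mm (x) by 130 mm (y) outside, walls 16 mm high and 3 mm thick, floor 3 mm, 0.4 kg. Origin: centre of its underside, z up. It stands on a flat white flange plate, 138 mm across, let into the bench on the front right, whose top is 5 mm above the bench; long side roughly along world y
- nipple1: large threaded pipe nipple, pale yellow, standing upright: 42 mm tall with a hexagon round its middle, 26 mm across the flats (one pair faces its own +x and -x), 30 mm across corners, 0.06 kg. Origin: centre of its lower end; z up. The four stand on the front right of the bench, two on either side of the tray, neighbours about 80 mm apart along x
- nipple2: large threaded pipe nipple, pale yellow, standing upright: 42 mm tall with a hexagon round its middle, 26 mm across the flats (one pair faces its own +x and -x), 30 mm across corners, 0.06 kg. Origin: centre of its lower end; z up. The four stand on the front right of the bench, two on either side of the tray, neighbours about 80 mm apart along x
- nipple3: large threaded pipe nipple, pale yellow, standing upright: 42 mm tall with a hexagon round its middle, 26 mm across the flats (one pair faces its own +x and -x), 30 mm across corners, 0.06 kg. Origin: centre of its lower end; z up. The four stand on the front right of the bench, two on either side of the tray, neighbours about 80 mm apart along x
- nipple4: large threaded pipe nipple, pale yellow, standing upright: 42 mm tall with a hexagon round its middle, 26 mm across the flats (one pair faces its own +x and -x), 30 mm across corners, 0.06 kg. Origin: centre of its lower end; z up. The four stand on the front right of the bench, two on either side of the tray, neighbours about 80 mm apart along x
- small_nipple: bystander: smaller white nipple, 34 mm tall, standing behind the cartridges; leave it alone. Origin: centre of its lower end
- tape_roll: bystander: white tape roll lying flat, 52 mm in diameter and 16 mm high, far left; leave it alone. Origin: centre of its underside
- pot: bystander: screw-lid pot, 61 mm in diameter and 61 mm tall, far left; leave it alone. Origin: centre of its underside

How it is judged:
At the end, for the whole second after the job is handed in: All cartridges lie across the mat (0.15 rad, 25 mm) in a closed row from the stop (28 mm); the chock is square (0.2 rad, 30 mm) with its nose -7 to +10 mm from touching the last one; three large nipples are in the level tray, the fourth on the bench clear of it (x of cart1_mid in the frame of board between -0.025 and 0.025 m and z of cart1_mid in the frame of board between 0.036 and 0.05 m and y of each of cart1_mid, cart2_mid, cart3_mid, cart4_mid in the frame of board above 0.015 m and angle between the z axis of each of cart1_mid, cart2_mid, cart3_mid, cart4_mid and the x axis of board, either way round below 0.15 rad and x of cart2_mid in the frame of board between -0.025 and 0.025 m and z of cart2_mid in the frame of board between 0.036 and 0.05 m and x of cart3_mid in the frame of board between -0.025 and 0.025 m and z of cart3_mid in the frame of board between 0.036 and 0.05 m and x of cart4_mid in the frame of board between -0.025 and 0.025 m and z of cart4_mid in the frame of board between 0.036 and 0.05 m and ((y of chock_nose in the frame of board between 0.107 and 0.124 m and distance between any of cart1_mid, cart2_mid, cart3_mid, cart4_mid and place1 below 0.028 m and distance between any of cart1_mid, cart2_mid, cart3_mid, cart4_mid and place2 below 0.028 m and y of each of cart1_mid, cart2_mid, cart3_mid, cart4_mid in the frame of board below 0.1156 m) or (y of chock_nose in the frame of board between 0.1698 and 0.1868 m and distance between any of cart1_mid, cart2_mid, cart3_mid, cart4_mid and place1 below 0.028 m and distance between any of cart1_mid, cart2_mid, cart3_mid, cart4_mid and place2 below 0.028 m and distance between any of cart1_mid, cart2_mid, cart3_mid, cart4_mid and place3 below 0.028 m and y of each of cart1_mid, cart2_mid, cart3_mid, cart4_mid in the frame of board below 0.1784 m) or (y of chock_nose in the frame of board between 0.2326 and 0.2496 m and distance between any of cart1_mid, cart2_mid, cart3_mid, cart4_mid and place1 below 0.028 m and distance between any of cart1_mid, cart2_mid, cart3_mid, cart4_mid and place2 below 0.028 m and distance between any of cart1_mid, cart2_mid, cart3_mid, cart4_mid and place3 below 0.028 m and distance between any of cart1_mid, cart2_mid, cart3_mid, cart4_mid and place4 below 0.028 m and y of each of cart1_mid, cart2_mid, cart3_mid, cart4_mid in the frame of board below 0.2412 m)) and x of chock in the frame of board between -0.03 and 0.03 m and z of chock in the frame of board between 0.006 and 0.018 m and angle between the y axis of chock and the y axis of board, either way round below 0.2 rad and angle between chock's own z axis and vertical below 0.15 rad and ((x of nipple2 in the frame of tray between -0.031 and 0.031 m and y of nipple2 in the frame of tray between -0.063 and 0.063 m and z of nipple2 in the frame of tray between -0.005 and 0.03 m and x of nipple3 in the frame of tray between -0.031 and 0.031 m and y of nipple3 in the frame of tray between -0.063 and 0.063 m and z of nipple3 in the frame of tray between -0.005 and 0.03 m and x of nipple4 in the frame of tray between -0.031 and 0.031 m and y of nipple4 in the frame of tray between -0.063 and 0.063 m and z of nipple4 in the frame of tray between -0.005 and 0.03 m and height (world z) of nipple1 between -0.01 and 0.03 m and (x of nipple1 in the frame of tray above 0.04 m or x of nipple1 in the frame of tray below -0.04 m or y of nipple1 in the frame of tray above 0.075 m or y of nipple1 in the frame of tray below -0.075 m)) or (x of nipple1 in the frame of tray between -0.031 and 0.031 m and y of nipple1 in the frame of tray between -0.063 and 0.063 m and z of nipple1 in the frame of tray between -0.005 and 0.03 m and x of nipple3 in the frame of tray between -0.031 and 0.031 m and y of nipple3 in the frame of tray between -0.063 and 0.063 m and z of nipple3 in the frame of tray between -0.005 and 0.03 m and x of nipple4 in the frame of tray between -0.031 and 0.031 m and y of nipple4 in the frame of tray between -0.063 and 0.063 m and z of nipple4 in the frame of tray between -0.005 and 0.03 m and height (world z) of nipple2 between -0.01 and 0.03 m and (x of nipple2 in the frame of tray above 0.04 m or x of nipple2 in the frame of tray below -0.04 m or y of nipple2 in the frame of tray above 0.075 m or y of nipple2 in the frame of tray below -0.075 m)) or (x of nipple1 in the frame of tray between -0.031 and 0.031 m and y of nipple1 in the frame of tray between -0.063 and 0.063 m and z of nipple1 in the frame of tray between -0.005 and 0.03 m and x of nipple2 in the frame of tray between -0.031 and 0.031 m and y of nipple2 in the frame of tray between -0.063 and 0.063 m and z of nipple2 in the frame of tray between -0.005 and 0.03 m and x of nipple4 in the frame of tray between -0.031 and 0.031 m and y of nipple4 in the frame of tray between -0.063 and 0.063 m and z of nipple4 in the frame of tray between -0.005 and 0.03 m and height (world z) of nipple3 between -0.01 and 0.03 m and (x of nipple3 in the frame of tray above 0.04 m or x of nipple3 in the frame of tray below -0.04 m or y of nipple3 in the frame of tray above 0.075 m or y of nipple3 in the frame of tray below -0.075 m)) or (x of nipple1 in the frame of tray between -0.031 and 0.031 m and y of nipple1 in the frame of tray between -0.063 and 0.063 m and z of nipple1 in the frame of tray between -0.005 and 0.03 m and x of nipple2 in the frame of tray between -0.031 and 0.031 m and y of nipple2 in the frame of tray between -0.063 and 0.063 m and z of nipple2 in the frame of tray between -0.005 and 0.03 m and x of nipple3 in the frame of tray between -0.031 and 0.031 m and y of nipple3 in the frame of tray between -0.063 and 0.063 m and z of nipple3 in the frame of tray between -0.005 and 0.03 m and height (world z) of nipple4 between -0.01 and 0.03 m and (x of nipple4 in the frame of tray above 0.04 m or x of nipple4 in the frame of tray below -0.04 m or y of nipple4 in the frame of tray above 0.075 m or y of nipple4 in the frame of tray below -0.075 m))) and angle between tray's own z axis and vertical below 0.1 rad and height (world z) of tray between -0.01 and 0.015 m).
It fails at once if a bystander (small nipple, tape roll or pot) is shifted more than 30 mm (distance of any of small_nipple, tape_roll, pot from where it was at the start of the episode above 0.03 m).
It fails at once if a cartridge falls off the bench (height (world z) of any of cart1_mid, cart2_mid, cart3_mid, cart4_mid below -0.05 m).
Of cart1, cart2, cart3, cart4 only 2 to 4 are there at a start; the rules pass over those that are not, and their reading is None.
At some moment in a run one of chock may be knocked a few centimetres aside while the robot is not near it.
It also fails if it takes over 210 s, if anything falls off the work surface, if the arm or the gripper's body presses on something with over 40 N, if the wrist force passes 120 N, or if a joint passes its speed limit or range.

### The arm

A 6-joint arm with a two-finger parallel gripper is mounted at the origin on a cart in front of the work surface, level with it; the furniture and walls round the work are solid. World frame = base frame: x ahead of the robot, y to its left, z up, the work surface at z = 0. Lengths are in m, angles in rad, forces in N, time in s.
With the tool pointing down it reaches from about 0.4 to 0.825 m from the base axis. Payload 7 kg.
Tool frame: the origin (TCP) lies midway between the tips of the shut fingers; the grasp point (between the pads) lies 19 mm behind it; x points along the fingers, z is the direction in which the jaws open and shut, and the axes are right-handed (so a half turn about x gives the same grasp; the last joint's range is limited). The gripper opens to 85 mm and grips with 20 to 120 N. Pads are 22 mm wide; open, the fingers measure 114 mm over their backs; the gripper's body (76 mm by 85 mm) begins 54 mm behind the grasp point. The pads swing forward as they close: fully open they stand 13 mm farther back than shut.
Start: joints at [1.626, 0.359, 0.012, 0, -1.224, -0.288], TCP at [0.156, 0.657, 0.231] pointing down, gripper open.
Joint ranges: [-3.07, 3.07], [-1.43, 2.12], [-1.02, 1.25], [-3.03, 1.67], [-3.05, -0], [-3.03, 3.03]. Speed limits (rad/s): [2.39, 2.39, 3.01, 3.14, 3.14, 3.14].

### API

Orientations are given as a 3x3 rotation matrix whose columns are the frame's x, y, z axes.
In Python, from cell import ctrl gives the robot as it stands. The module is installed in compiled form; this text tells all that it offers.
- The arm moves only by the tool drive_tool, never from a script. Its argument "targets" is a list of rows, each an object of numbers: "tx", "ty", "tz": the shift along the tool's x, y, z in mm; "turn": the turn about the tool's x in degrees. A call has exactly 5 rows; each row shifts and turns the commanded pose from where the row before left it, along the tool's axes as they then stand; what a row does not reach is not made up. A row lasts 1/10 s, in which the tool goes at most 50 mm and 8.59 degrees, less where a joint would pass 70% of its speed; a pose out of reach is approached as far as the arm can. A call with a gripper value outside its range is refused whole. "fingers" is the finger opening in mm, from 0 to 85.4, set as the call begins (left out, the last holds). The fingers move at their own pace and stop on an object; "force" is the grip in N (left out, the last holds). Time passes only in rows, so rows that do not move let the fingers close, or fill a call up. It gives the time, the measured TCP pose, the force and the opening at its end, in the units of the state.
- ctrl.sense(): the state, without advancing time (a new reading comes with each control period).
- ctrl.capture(name): name is "scene" or "top" or "wrist"; returns a dict with "frame" (480x640x3 uint8, red, green, blue), "depth" (480x640 float32, m along the optical axis (not along the pixel's ray), 0 where there is no reading), "fov_y" (degrees; the focal length in pixels is half the picture's height over the tangent of half this angle, whatever the lens; pixels are square), "cx", "cy" (the principal point, pixels), "rvec" (rotation vector, rad) and "tvec" (3), from world to camera coordinates, as OpenCV has them; the wrist camera has in their place "tool_from_camera" (4x4, takes a point from camera to tool coordinates, whose origin is the TCP and whose axes are the tool frame's). Camera axes: x right, y down, z forward; pixel columns grow to the right and rows downward; lengths in m; the calibration is good to about 2 mm. A picture is of the moment at which its call begins: read the wrist's pose just before it.
- ctrl.hand_in(): hands the job in, once; it reports no verdict.
Trained networks look in a picture, given as the dict that the camera call returned (one of the last four; its "shot" number tells which), for a name from the list of things; names that differ only in an ending like _2 or _b are one class to them, and where a whole thing is asked for, a point or a joint stands for the part that bears it (a point fixed in the world has none). Each returns a list of dicts, best first, with "p" (0 to 1); they miss things now and then, are a little off and sometimes report something else, mostly with a low value. They report only what shows in the picture. A call takes as long as a camera call.
- ctrl.look_for(picture, query): "bbox" ([centre column, centre row, width, height] in pixels, round what is visible of it).
- ctrl.outline_of(picture, query): "mask" (480x640 bool, what is visible of it) and "bbox" ([centre column, centre row, width, height] in pixels, round what is visible of it).
- ctrl.landmark_of(picture, query): "location" ([column, row] in pixels: a listed point, or the origin of a listed thing).
The state is a dict: "t": time; "joint_positions": joint angles; "joint_velocities": joint speeds; "tau": joint torques, N m; "tool_pos": TCP position; "orientation": TCP orientation; "force": force on the tool from outside, world axes, zero at the start; "ft_torque": the same for the moment, N m; "finger_gap": finger opening in m.
Only numpy, scipy, OpenCV 4.12 (cv2) and the standard library are available. Lean on these libraries where they do the work, as an engineer would, in place of code of your own. Each camera call takes 0.05 s, during which the arm holds its last target.

## Working session

There is one attempt and no reset: what is moved stays moved. The work goes in short steps, Python scripts to look and compute and a tool call to move; the robot and the scene stay as the last step left them, time stands still between calls to the robot, and variables do not carry over. Pictures are saved under pics/ and viewed, and the job is handed in when it is done.

Besides the shell and the picture viewer there is one more tool, called after "Request:" by a JSON object that holds its "api" and its "payload", one argument or row to a line. drive_tool: Moves the arm, as the interface text tells. Its arguments: {"type":"object","properties":{"targets":{"type":"array","items":{"type":"object","properties":{"tx":{"type":"number"},"ty":{"type":"number"},"tz":{"type":"number"},"turn":{"type":"number"}}}},"fingers":{"type":"number"},"force":{"type":"number"}},"required":["targets"]}

```bash
ls; mkdir -p pics
cat > h.py <<'E'
import numpy as np, cv2
from cell import ctrl
def K(p):
    f=240/np.tan(np.radians(p['fov_y'])/2); return f,p['cx'],p['cy']
def T(p,st=None):
    "world from camera"
    M=np.eye(4)
    if 'rvec' in p:
        R=cv2.Rodrigues(np.array(p['rvec'],float))[0]; t=np.array(p['tvec'],float).ravel()
        M[:3,:3]=R.T; M[:3,3]=-R.T@t; return M
    W=np.eye(4); W[:3,:3]=np.array(st['orientation']); W[:3,3]=st['tool_pos']
    return W@np.array(p['tool_from_camera'])
def cloud(p,M):
    f,cx,cy=K(p); d=p['depth']; v,u=np.mgrid[:480,:640]
    P=np.stack([(u-cx)/f*d,(v-cy)/f*d,d],-1)@M[:3,:3].T+M[:3,3]
    P[d<=0]=np.nan; return P
def onz(p,M,uv,z):
    f,cx,cy=K(p); r=M[:3,:3]@np.array([(uv[0]-cx)/f,(uv[1]-cy)/f,1]); o=M[:3,3]
    return o+r*(z-o[2])/r[2]
def save(p,n): cv2.imwrite('pics/'+n+'.png',p['frame'][:,:,::-1])
E
python3 - <<'E'
from h import *
s=ctrl.sense(); print(s['t'],s['tool_pos'],np.round(s['orientation'],3).tolist(),s['finger_gap'],s['force'])
for n in ['top','scene']:
    p=ctrl.capture(n); save(p,n+'0'); M=T(p); print(n,K(p),M.round(3).tolist())
    np.savez(n+'0.npz',**{k:v for k,v in p.items()})
    for q in ['cart1_mid','chock','chock_nose','tray','nipple1','small_nipple','tape_roll','pot','board','place1','place2','place3','place4']:
        print(q,[(np.round(d['location'],1).tolist(),round(d['p'],2)) for d in ctrl.landmark_of(p,q)])
print(ctrl.sense()['t'])
E
```

```text
pics
0.0 [0.15564992 0.65632103 0.23036823] [[-0.0, 0.973, -0.231], [-0.002, -0.231, -0.973], [-1.0, 0.0, 0.002]] 0.08563642800987752 [ 0.31435992  0.45417821 -0.10685811]
top (np.float64(442.76521670479565), 316.8310883223784, 237.4899871753744) [[0.018, -0.985, 0.17, 0.408], [-1.0, -0.017, 0.011, 0.079], [-0.008, -0.171, -0.985, 1.085], [0.0, 0.0, 0.0, 1.0]]
cart1_mid [([158.0, 240.3], 0.26)]
chock [([308.3, 234.0], 0.9), ([204.2, 227.7], 0.24)]
chock_nose [([326.2, 229.9], 0.76)]
tray [([425.1, 279.7], 0.84)]
nipple1 [([485.4, 280.9], 0.66), ([377.9, 270.1], 0.55), ([382.6, 299.6], 0.55), ([484.7, 305.5], 0.5)]
small_nipple [([237.2, 186.3], 0.63), ([448.6, 215.0], 0.39)]
tape_roll [([152.5, 306.9], 0.73), ([425.0, 215.4], 0.55)]
pot [([155.4, 241.5], 0.72), ([209.1, 296.9], 0.49)]
board [([481.4, 215.0], 0.79)]
place1 [([447.6, 214.7], 0.84), ([477.7, 216.4], 0.76), ([426.4, 213.1], 0.7), ([400.6, 217.6], 0.55)]
place2 [([447.6, 214.7], 0.84), ([477.7, 216.4], 0.76), ([426.4, 213.1], 0.7), ([400.6, 217.6], 0.55)]
place3 [([447.6, 214.7], 0.84), ([477.7, 216.4], 0.76), ([426.4, 21
[... 495 characters left out ...]
 0.72), ([313.3, 312.2], 0.69), ([399.0, 272.3], 0.68), ([311.9, 216.8], 0.65), ([382.3, 385.3], 0.53), ([342.8, 301.0], 0.49)]
small_nipple [([330.1, 214.5], 0.53)]
tape_roll [([205.5, 214.1], 0.59)]
pot [([255.6, 199.9], 0.68)]
board [([472.0, 344.9], 0.93), ([418.4, 291.7], 0.33)]
place1 [([456.5, 322.0], 0.91), ([438.9, 302.6], 0.8), ([417.5, 290.5], 0.68), ([399.4, 271.5], 0.59)]
place2 [([456.5, 322.0], 0.91), ([438.9, 302.6], 0.8), ([417.5, 290.5], 0.68), ([399.4, 271.5], 0.59)]
place3 [([456.5, 322.0], 0.91), ([438.9, 302.6], 0.8), ([417.5, 290.5], 0.68), ([399.4, 271.5], 0.59)]
place4 [([456.5, 322.0], 0.91), ([438.9, 302.6], 0.8), ([417.5, 290.5], 0.68), ([399.4, 271.5], 0.59)]
1.4
```

View pics/top0.png

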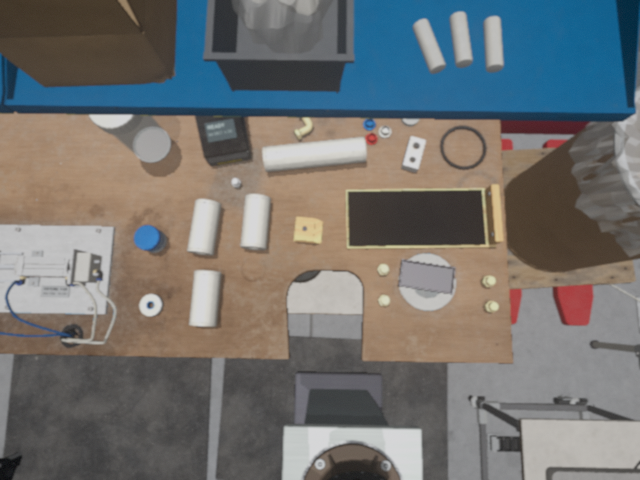

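View pics/scene0.png

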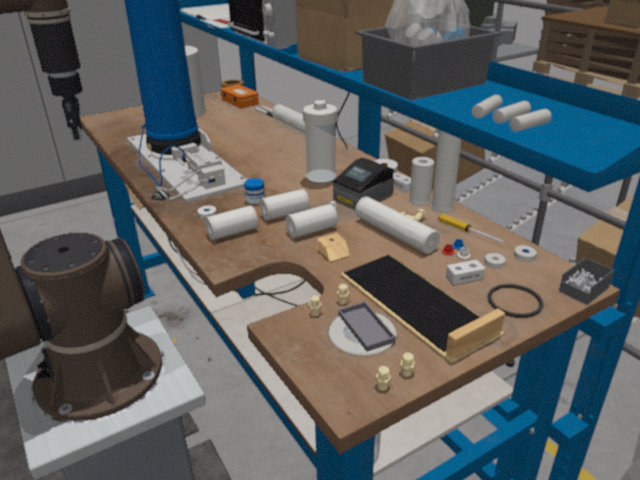

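Run:
```python
from h import *
p=dict(np.load('top0.npz')); p={k:(v if v.ndim else v.item()) for k,v in p.items()}
M=T(p); C=cloud(p,M); z=C[...,2]
print('bench z',np.nanmedian(z[200:340,120:190]))
def comp(u0,v0,u1,v1,zl,zh,name,dz=0):
    S=C[v0:v1,u0:u1]; m=(S[...,2]>zl)&(S[...,2]<zh); X=S[m]
    (c,wh,a)=cv2.minAreaRect((X[:,:2]*1000).astype(np.float32))
    print(name,'n',len(X),'c',np.round(c,1),'wh',np.round(wh,1),'a',round(a,1),'mean',X.mean(0).round(4),'zmax',np.percentile(X[:,2],98).round(4))
comp(180,190,226,264,.02,.1,'cA'); comp(236,185,280,258,.02,.1,'cB'); comp(185,260,230,335,.02,.1,'cC')
comp(285,205,335,255,.02,.1,'chock'); comp(285,205,335,255,.033,.1,'chock top')
for n,b in dict(n1=(370,255,396,284),n2=(370,287,396,312),n3=(475,268,502,294),n4=(475,294,502,320)).items(): comp(*b,.012,.1,n)
comp(390,250,465,310,.008,.1,'tray'); comp(390,250,465,310,.018,.1,'trayrim')
comp(335,175,510,260,.006,.025,'board'); comp(480,175,512,255,.045,.1,'stop')
comp(225,172,248,198,.01,.1,'small'); comp(135,285,168,325,.006,.1,'tape'); comp(130,215,165,260,.02,.1,'pot')
```

```text
bench z 0.00046693471920022933
cA n 1416 c [610.8 363.8] wh [ 60.9 127.7] a 84.2 mean [0.6082 0.359  0.0549] zmax 0.0648
cB n 1392 c [642.7 243.1] wh [169.4  82.6] a 7.0 mean [0.6229 0.2376 0.0551] zmax 0.065
cC n 1487 c [440.7 351.1] wh [ 61.1 126.7] a 87.9 mean [0.4401 0.3466 0.0553] zmax 0.065
chock n 546 c [610.9 117.1] wh [57.8 56.6] a 85.9 mean [0.61   0.1174 0.0344] zmax 0.0397
chock top n 439 c [611.1 119.7] wh [50.4 56.4] a 86.1 mean [0.6111 0.1205 0.0361] zmax 0.0399
n1 n 105 c [517.4 -68.4] wh [24.5 26.3] a 1.9 mean [ 0.5163 -0.0673  0.0345] zmax 0.0454
n2 n 109 c [443.3 -70.1] wh [24.7 26.7] a 45.7 mean [ 0.443  -0.0688  0.0346] zmax 0.0454
n3 n 122 c [ 493.7 -316.2] wh [26.  23.5] a 6.0 mean [ 0.4931 -0.316   0.0341] zmax 0.0447
n4 n 128 c [ 433.8 -320.6] wh [24.4 25.4] a 82.4 mean [ 0.4336 -0.3194  0.034 ] zmax 0.0453
tray n 860 c [ 490.6 -173.9] wh [130.6 131.1] a 82.1 mean [ 0.503  -0.1776  0.0125] zmax 0.0232
trayrim n 196 c [ 502.6 -175.6] wh [130.6  65.8] a 82.3 mean [ 0.503  -0.1765  0.0207] zmax 0.024
board n 8368 c [ 651.7 -175.2] wh [213.6 392.1] a 2.3 mean [ 0.6462 -0.1558  0.0119] zmax 0.0167
stop n 619 c [ 653.3 -334. ] wh [139.6  23.6] a 1.4 mean [ 0.6515 -0.332   0.0579] zmax 0.0633
small n 75 c [707.2 281.2] wh [67.3 20. ] a 35.2 mean [0.7222 0.2912 0.0305] zmax 0.0552
tape n 379 c [422.9 486.9] wh [52.6 51. ] a 48.9 mean [0.423  0.4864 0.0154] zmax 0.0195
pot n 638 c [579.2 492.7] wh [59.  60.3] a 23.9 mean [0.5774 0.488  0.0562] zmax 0.0643
```

```bash
cat > meas.py <<'E'
from h import *
def cyl(C,m0,zl=.045):
    m=m0&(C[...,2]>zl)&(C[...,2]<.11); X=C[m]
    (c,wh,a)=cv2.minAreaRect((X[:,:2]*1000).astype(np.float32))
    q=X[:,:2]-X[:,:2].mean(0); w,V=np.linalg.eigh(q.T@q); d=V[:,1]; d=d*np.sign(d[0])
    return np.round(c,1),np.round(wh,1),round(float(np.degrees(np.arctan2(d[1],d[0]))),1),len(X),np.percentile(X[:,2],95).round(4)
def win(u0,v0,u1,v1):
    m=np.zeros((480,640),bool); m[v0:v1,u0:u1]=1; return m
def mat(p,M,w):
    g=p['frame'].max(2)<45; m=(g&w).astype(np.uint8)
    n,l,s,_=cv2.connectedComponentsWithStats(m); i=1+s[1:,4].argmax()
    v,u=np.nonzero(l==i); P=np.array([onz(p,M,(a,b),.012)[:2] for a,b in zip(u,v)])
    c,wh,a=cv2.minAreaRect((P*1000).astype(np.float32)); return np.round(c,1),np.round(wh,1),round(a,2),cv2.boxPoints((c,wh,a)).round(1).tolist()
E
python3 - <<'E'
from meas import *
p=dict(np.load('top0.npz')); p={k:(v if v.ndim else v.item()) for k,v in p.items()}
M=T(p); C=cloud(p,M)
for n,b in dict(A=(180,190,226,264),B=(236,190,280,258),C=(185,260,230,335)).items(): print(n,cyl(C,win(*b)))
print('small',C[176:196,228:247][(C[176:196,228:247,2]>.015)].mean(0))
print('mat',mat(p,M,win(335,180,495,255)))
print('stop',cyl(C,win(480,175,512,255)))
p=dict(np.load('scene0.npz')); p={k:(v if v.ndim else v.item()) for k,v in p.items()}
M=T(p); print('mat scene',mat(p,M,win(335,250,510,360)))
C=cloud(p,M)
print(onz(p,M,(456.5,322),.043), onz(p,M,(472,344.9),0.0))
t=M; print([ (onz(p,M,uv,.012)*1000).round(1).tolist() for uv in [(342,273),(384,257),(503,335),(458,356)]])
E
```

```text
A (array([611. , 364.6]), array([ 57.7, 127.5]), -5.1, 1218, np.float64(0.0639))
B (array([625.9, 240.5]), array([ 57.4, 128. ]), -2.8, 1224, np.float64(0.064))
C (array([440.8, 351.8]), array([ 57.4, 126.5]), -2.2, 1310, np.float64(0.0642))
small [0.72612795 0.29434427 0.02839429]Traceback (most recent call last):
  File "<stdin>", line 6, in <module>
  File "meas.py", line 11, in mat
    n,l,s,_=cv2.connectedComponentsWithStats(m); i=1+s[1:,4].argmax()
                                                     ~~~~~~~~~~~~~~^^
ValueError: attempt to get argmax of an empty sequence
```

```bash
sed -i 's/<45/<75/' meas.py
python3 - <<'E'
from meas import *
p=dict(np.load('top0.npz')); p={k:(v if v.ndim else v.item()) for k,v in p.items()}
print(p['frame'][215,400],p['frame'][215,300])
M=T(p); C=cloud(p,M)
print('mat',mat(p,M,win(335,180,495,255)))
print('stop',cyl(C,win(480,175,512,255)))
p=dict(np.load('scene0.npz')); p={k:(v if v.ndim else v.item()) for k,v in p.items()}
M=T(p); print('mat scene',mat(p,M,win(335,250,510,360)))
E
```

```text
[56 53 50] [165 137 108]
mat (array([ 648.3, -153.2]), array([131.8, 327.9]), 1.59, [[577.9000244140625, 8.899999618530273], [586.9000244140625, -318.8999938964844], [718.7000122070312, -315.20001220703125], [709.5999755859375, 12.5]])
stop (array([ 653.3, -334. ]), array([139.6,  23.6]), 1.6, 619, np.float64(0.0627))
mat scene (array([ 647.3, -153.1]), array([136.6, 333.9]), 1.4, [[574.9000244140625, 12.100000381469727], [583.0999755859375, -321.70001220703125], [719.5999755859375, -318.29998779296875], [711.5, 15.5]])
```

```bash
cat > plan.py <<'E'
import sys; from h import *
s=ctrl.sense(); p=s['tool_pos']; R=np.array(s['orientation'])
yaw=np.degrees(np.arctan2(R[1,1],R[0,1]))
print('t',round(s['t'],2),'pos',(p*1000).round(1),'yaw',round(yaw,2),'gap',round(s['finger_gap']*1000,1),'q',np.round(s['joint_positions'],2),'F',np.round(s['force'],1))
if len(sys.argv)>4:
    x,y,z,w=map(float,sys.argv[1:5]); d=(x-p[0]*1e3,y-p[1]*1e3); a=np.radians(w)
    print('turn',round(-(w-yaw),1),'then tx',round(p[2]*1e3-z,1),'ty',round(d[0]*np.cos(a)+d[1]*np.sin(a),1),'tz',round(d[0]*np.sin(a)-d[1]*np.cos(a),1),'dist',np.hypot(*d).round())
E
python3 plan.py 626 240.5 130 -2.8
```

```text
t 1.4 pos [155.7 656.8 231.3] yaw -13.34 gap 85.5 q [ 1.63  0.36  0.01  0.   -1.22 -0.29] F [-0.3 -0.4  0.4]
turn -10.5 then tx 101.3 ty 490.0 tz 392.8 dist 628.0
```

Request:
{"api": "drive_tool", "payload": {
  "targets": [
    {"turn":-5.3},
    {"turn":-5.3},
    {"ty":38,"tz":30},
    {"ty":38,"tz":30},
    {"ty":38,"tz":30}
  ],
  "fingers": 85,
  "force": 40
}}

```text
invalid input at $.targets[0]: expected keys tx, ty, tz, turn
```

Request:
{"api": "drive_tool", "payload": {
  "targets": [
    {"ty":38,"tz":30},
    {"ty":38,"tz":30},
    {"ty":38,"tz":30},
    {"ty":38,"tz":30},
    {"ty":38,"tz":30}
  ]
}}

```text
invalid input at $.targets[0]: expected keys tx, ty, tz, turn
```

```bash
python3 plan.py 626 240.5 130 -2.8
```

```text
t 1.4 pos [155.7 656.8 231.3] yaw -13.34 gap 85.5 q [ 1.63  0.36  0.01  0.   -1.22 -0.29] F [-0.3 -0.4  0.4]
turn -10.5 then tx 101.3 ty 490.0 tz 392.8 dist 628.0
```

All four keys required.

Request:
{"api": "drive_tool", "payload": {
  "targets": [
    {"tx":0,"ty":0,"tz":0,"turn":-5.3},
    {"tx":0,"ty":0,"tz":0,"turn":-5.2},
    {"tx":0,"ty":38,"tz":30,"turn":0},
    {"tx":0,"ty":38,"tz":30,"turn":0},
    {"tx":0,"ty":38,"tz":30,"turn":0}
  ],
  "fingers": 85,
  "force": 40
}}

```text
t: 1.9
tool_pos: [0.2659, 0.5602, 0.2312]
orientation: [[0.0, 0.999, -0.048], [-0.0, -0.048, -0.999], [-1.0, 0.0, 0.0]]
force: [1.6, 0.6, 0.9]
finger_gap: 0.0847
```

Request:
{"api": "drive_tool", "payload": {
  "targets": [
    {"tx":0,"ty":38,"tz":30,"turn":0},
    {"tx":0,"ty":38,"tz":30,"turn":0},
    {"tx":0,"ty":38,"tz":30,"turn":0},
    {"tx":0,"ty":38,"tz":30,"turn":0},
    {"tx":0,"ty":38,"tz":30,"turn":0}
  ]
}}

```text
t: 2.4
tool_pos: [0.4487, 0.4006, 0.2317]
orientation: [[0.0, 0.999, -0.049], [0.001, -0.049, -0.999], [-1.0, 0.0, -0.001]]
force: [2.0, 1.4, 0.5]
finger_gap: 0.0851
```

```bash
python3 plan.py 626 240.5 130 -2.8
```

```text
t 2.4 pos [448.7 400.6 231.7] yaw -2.82 gap 85.1 q [ 1.05  0.24 -0.16  0.   -1.18  0.47] F [2.  1.4 0.5]
turn -0.0 then tx 101.7 ty 184.9 tz 151.2 dist 239.0
```

Request:
{"api": "drive_tool", "payload": {
  "targets": [
    {"tx":10,"ty":37,"tz":30,"turn":0},
    {"tx":20,"ty":37,"tz":30,"turn":0},
    {"tx":20,"ty":37,"tz":30,"turn":0},
    {"tx":20,"ty":37,"tz":30,"turn":0},
    {"tx":20,"ty":37,"tz":31,"turn":0}
  ]
}}

```text
t: 2.9
tool_pos: [0.6212, 0.2452, 0.1436]
orientation: [[0.0, 0.999, -0.049], [0.0, -0.049, -0.999], [-1.0, 0.0, -0.0]]
force: [0.6, 1.0, 0.3]
finger_gap: 0.0849
```

```bash
python3 plan.py 626 240.5 9 -2.8
python3 - <<'E'
from meas import *
s=ctrl.sense(); p=ctrl.capture('wrist'); save(p,'w1'); M=T(p,s); C=cloud(p,M); print(cyl(C,(C[...,0]>.5)&(C[...,1]>.19)&(C[...,1]<.3)&(C[...,0]<.71)))
E
```

```text
t 2.9 pos [621.2 245.2 143.6] yaw -2.82 gap 84.9 q [ 0.67  0.41 -0.12  0.   -1.04  0.85] F [0.6 1.  0.3]
turn -0.0 then tx 134.6 ty 5.0 tz 4.4 dist 7.0
(array([624.8, 240.4]), array([ 56.7, 127.6]), -2.9, 12937, np.float64(0.0625))
```

View pics/w1.png

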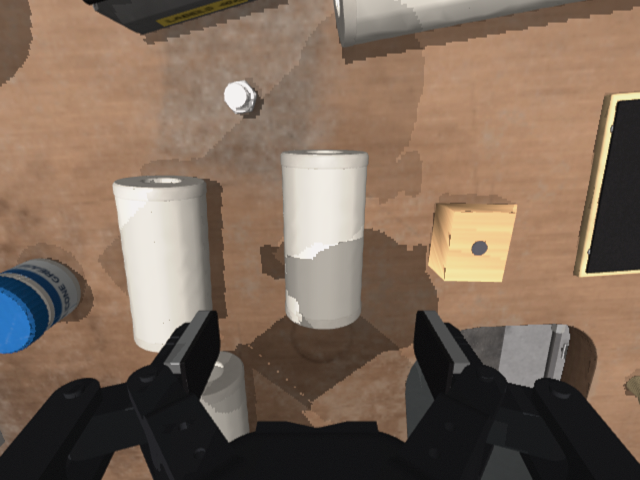

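Request:
{"api": "drive_tool", "payload": {
  "targets": [
    {"tx":40,"ty":0,"tz":0,"turn":0},
    {"tx":40,"ty":0,"tz":0,"turn":0},
    {"tx":0,"ty":0,"tz":0,"turn":0},
    {"tx":0,"ty":0,"tz":0,"turn":0},
    {"tx":0,"ty":0,"tz":0,"turn":0}
  ]
}}

```text
t: 3.45
tool_pos: [0.6211, 0.2476, 0.0666]
orientation: [[0.003, 0.999, -0.049], [0.001, -0.049, -0.999], [-1.0, 0.003, -0.002]]
force: [0.7, -0.4, 0.8]
finger_gap: 0.0847
```

```bash
python3 plan.py 625 240.5 10 -2.8
```

```text
t 3.45 pos [621.1 247.6  66.6] yaw -2.78 gap 84.7 q [ 0.67  0.48 -0.2   0.   -0.89  0.85] F [ 0.7 -0.4  0.8]
turn 0.0 then tx 56.6 ty 4.2 tz 6.9 dist 8.0
```

Request:
{"api": "drive_tool", "payload": {
  "targets": [
    {"tx":0,"ty":4,"tz":7,"turn":0},
    {"tx":28,"ty":0,"tz":0,"turn":0},
    {"tx":29,"ty":0,"tz":0,"turn":0},
    {"tx":0,"ty":0,"tz":0,"turn":0},
    {"tx":0,"ty":0,"tz":0,"turn":0}
  ]
}}

```text
t: 3.95
tool_pos: [0.6241, 0.2394, 0.0084]
orientation: [[0.001, 0.999, -0.049], [0.0, -0.049, -0.999], [-1.0, 0.001, -0.0]]
force: [-0.7, -0.3, 0.2]
finger_gap: 0.0852
```

Request:
{"api": "drive_tool", "payload": {
  "targets": [
    {"tx":0,"ty":0,"tz":0,"turn":0},
    {"tx":0,"ty":0,"tz":0,"turn":0},
    {"tx":0,"ty":0,"tz":0,"turn":0},
    {"tx":0,"ty":0,"tz":0,"turn":0},
    {"tx":0,"ty":0,"tz":0,"turn":0}
  ],
  "fingers": 50,
  "force": 40
}}

```text
t: 4.45
tool_pos: [0.6247, 0.2401, 0.0095]
orientation: [[0.003, 0.999, -0.049], [0.002, -0.049, -0.999], [-1.0, 0.003, -0.002]]
force: [-1.5, -0.1, 5.1]
finger_gap: 0.0618
```

```bash
python3 plan.py 650.5 -263 130 1.5
```

```text
t 4.45 pos [624.7 240.1   9.5] yaw -2.8 gap 61.8 q [ 0.66  0.55 -0.24  0.   -0.78  0.86] F [-1.5 -0.1  5.1]
turn -4.3 then tx -120.5 ty 12.6 tz 503.6 dist 504.0
```

Request:
{"api": "drive_tool", "payload": {
  "targets": [
    {"tx":-40,"ty":0,"tz":0,"turn":0},
    {"tx":-40,"ty":0,"tz":0,"turn":-4.3},
    {"tx":0,"ty":1,"tz":30,"turn":0},
    {"tx":0,"ty":1,"tz":42,"turn":0},
    {"tx":0,"ty":1,"tz":42,"turn":0}
  ]
}}

```text
t: 4.95
tool_pos: [0.6296, 0.1251, 0.0888]
orientation: [[0.002, 1.0, 0.027], [0.001, 0.027, -1.0], [-1.0, 0.002, -0.001]]
force: [1.1, -0.0, -1.4]
finger_gap: 0.0617
```

Request:
{"api": "drive_tool", "payload": {
  "targets": [
    {"tx":0,"ty":1,"tz":42,"turn":0},
    {"tx":0,"ty":1,"tz":42,"turn":0},
    {"tx":0,"ty":1,"tz":42,"turn":0},
    {"tx":0,"ty":1,"tz":42,"turn":0},
    {"tx":0,"ty":1,"tz":42,"turn":0}
  ]
}}

```text
t: 5.45
tool_pos: [0.64, -0.0859, 0.0885]
orientation: [[0.002, 1.0, 0.026], [0.0, 0.026, -1.0], [-1.0, 0.002, -0.0]]
force: [1.0, 0.4, -1.2]
finger_gap: 0.0614
```

Request:
{"api": "drive_tool", "payload": {
  "targets": [
    {"tx":0,"ty":1,"tz":42,"turn":0},
    {"tx":0,"ty":1,"tz":42,"turn":0},
    {"tx":0,"ty":1,"tz":42,"turn":0},
    {"tx":0,"ty":0,"tz":0,"turn":0},
    {"tx":0,"ty":0,"tz":0,"turn":0}
  ]
}}

```text
t: 5.95
tool_pos: [0.6458, -0.2115, 0.0877]
orientation: [[0.001, 1.0, 0.023], [0.0, 0.023, -1.0], [-1.0, 0.001, -0.0]]
force: [-0.2, 0.2, -0.8]
finger_gap: 0.0617
```

```bash
python3 plan.py 650.5 -263 23 1.5
```

```text
t 5.95 pos [ 645.8 -211.5   87.7] yaw 1.33 gap 61.7 q [-0.03  0.48 -0.15 -0.   -0.94  1.62] F [-0.2  0.2 -0.8]
turn -0.2 then tx 64.7 ty 3.4 tz 51.6 dist 52.0
```

Request:
{"api": "drive_tool", "payload": {
  "targets": [
    {"tx":0,"ty":3,"tz":26,"turn":0},
    {"tx":0,"ty":0,"tz":25,"turn":0},
    {"tx":25,"ty":0,"tz":0,"turn":0},
    {"tx":25,"ty":0,"tz":0,"turn":0},
    {"tx":0,"ty":0,"tz":0,"turn":0}
  ]
}}

```text
t: 6.45
tool_pos: [0.648, -0.2594, 0.034]
orientation: [[-0.006, 1.0, 0.026], [0.002, 0.026, -1.0], [-1.0, -0.005, -0.002]]
force: [-1.1, 0.5, -1.4]
finger_gap: 0.0614
```

```bash
python3 plan.py 650.5 -263 23 1.5
```

```text
t 6.45 pos [ 648.  -259.4   34. ] yaw 1.48 gap 61.4 q [-0.1   0.56 -0.14 -0.   -0.87  1.7 ] F [-1.1  0.5 -1.4]
turn -0.0 then tx 11.0 ty 2.4 tz 3.7 dist 4.0
```

Request:
{"api": "drive_tool", "payload": {
  "targets": [
    {"tx":8,"ty":2,"tz":2,"turn":0},
    {"tx":3,"ty":0,"tz":0,"turn":0},
    {"tx":1,"ty":0,"tz":0,"turn":0},
    {"tx":0,"ty":0,"tz":0,"turn":0},
    {"tx":0,"ty":0,"tz":0,"turn":0}
  ]
}}

```text
t: 6.95
tool_pos: [0.6527, -0.2631, 0.0258]
orientation: [[0.001, 1.0, 0.026], [-0.0, 0.026, -1.0], [-1.0, 0.001, 0.0]]
force: [0.6, -0.8, -1.4]
finger_gap: 0.0618
```

Request:
{"api": "drive_tool", "payload": {
  "targets": [
    {"tx":0,"ty":0,"tz":0,"turn":0},
    {"tx":0,"ty":0,"tz":0,"turn":0},
    {"tx":0,"ty":0,"tz":0,"turn":0},
    {"tx":-25,"ty":0,"tz":0,"turn":0},
    {"tx":-40,"ty":0,"tz":0,"turn":0}
  ],
  "fingers": 72
}}

```text
t: 7.45
tool_pos: [0.6503, -0.2627, 0.0878]
orientation: [[-0.006, 1.0, 0.025], [0.001, 0.025, -1.0], [-1.0, -0.006, -0.001]]
force: [0.5, 0.3, -0.9]
finger_gap: 0.072
```

```bash
python3 plan.py 610 364.5 110 -5
python3 - <<'E'
from meas import *
s=ctrl.sense(); p=ctrl.capture('wrist'); save(p,'w2'); M=T(p,s); C=cloud(p,M); print(cyl(C,(C[...,0]>.5)&(C[...,1]>-.306)&(C[...,1]<-.2)&(C[...,0]<.73),.055))
E
```

```text
t 7.45 pos [ 650.3 -262.7   87.8] yaw 1.44 gap 72.0 q [-0.11  0.51 -0.09 -0.   -0.98  1.7 ] F [ 0.5  0.3 -0.9]
turn 6.4 then tx -22.2 ty -94.8 tz -621.3 dist 629.0
(array([ 652.8, -258.4]), array([127.4,  92.5]), 1.2, 24651, np.float64(0.0981))
```

View pics/w2.png

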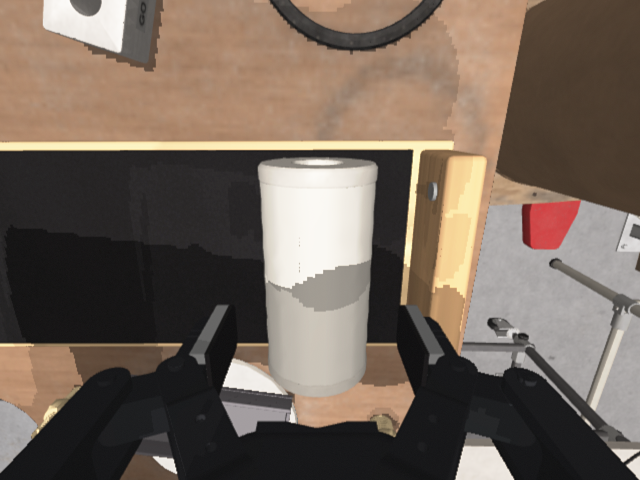

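Request:
{"api": "drive_tool", "payload": {
  "targets": [
    {"tx":-22,"ty":0,"tz":0,"turn":6.4},
    {"tx":0,"ty":-7,"tz":-44,"turn":0},
    {"tx":0,"ty":-7,"tz":-44,"turn":0},
    {"tx":0,"ty":-7,"tz":-44,"turn":0},
    {"tx":0,"ty":-7,"tz":-44,"turn":0}
  ],
  "fingers": 85
}}

```text
t: 8.0
tool_pos: [0.6395, -0.0839, 0.1125]
orientation: [[0.001, 0.996, -0.087], [0.0, -0.087, -0.996], [-1.0, 0.001, -0.0]]
force: [0.8, 0.0, -0.0]
finger_gap: 0.0849
```

Request:
{"api": "drive_tool", "payload": {
  "targets": [
    {"tx":0,"ty":-7,"tz":-44,"turn":0},
    {"tx":0,"ty":-7,"tz":-44,"turn":0},
    {"tx":0,"ty":-7,"tz":-44,"turn":0},
    {"tx":0,"ty":-7,"tz":-44,"turn":0},
    {"tx":0,"ty":-7,"tz":-44,"turn":0}
  ]
}}

```text
t: 8.5
tool_pos: [0.6235, 0.1387, 0.1125]
orientation: [[0.001, 0.996, -0.086], [0.0, -0.086, -0.996], [-1.0, 0.001, -0.0]]
force: [1.0, -1.0, 1.1]
finger_gap: 0.0847
```

Request:
{"api": "drive_tool", "payload": {
  "targets": [
    {"tx":0,"ty":-7,"tz":-44,"turn":0},
    {"tx":0,"ty":-7,"tz":-44,"turn":0},
    {"tx":0,"ty":-7,"tz":-44,"turn":0},
    {"tx":0,"ty":-7,"tz":-44,"turn":0},
    {"tx":0,"ty":0,"tz":0,"turn":0}
  ]
}}

```text
t: 9.0
tool_pos: [0.6106, 0.3199, 0.1121]
orientation: [[0.001, 0.997, -0.082], [0.001, -0.082, -0.997], [-1.0, 0.001, -0.001]]
force: [-0.4, -0.7, 0.1]
finger_gap: 0.085
```

```bash
python3 plan.py 610.5 364.5 70 -5
python3 - <<'E'
from meas import *
s=ctrl.sense(); p=ctrl.capture('wrist'); save(p,'w3'); M=T(p,s); C=cloud(p,M); print(cyl(C,(C[...,0]>.5)&(C[...,1]>.32)&(C[...,1]<.42)&(C[...,0]<.71)))
E
```

```text
t 9.0 pos [610.6 319.9 112.1] yaw -4.68 gap 85.0 q [ 0.76  0.47 -0.1   0.   -1.    0.72] F [-0.4 -0.7  0.1]
turn 0.3 then tx 42.1 ty -4.0 tz -44.4 dist 45.0
(array([587.7, 361. ]), array([178.9,  69.7]), 0.2, 17113, np.float64(0.0624))
```

Request:
{"api": "drive_tool", "payload": {
  "targets": [
    {"tx":0,"ty":-2,"tz":-22,"turn":0},
    {"tx":0,"ty":-2,"tz":-22,"turn":0},
    {"tx":0,"ty":0,"tz":0,"turn":0},
    {"tx":20,"ty":0,"tz":0,"turn":0},
    {"tx":0,"ty":0,"tz":0,"turn":0}
  ]
}}

```text
t: 9.55
tool_pos: [0.6094, 0.3579, 0.0896]
orientation: [[-0.003, 0.996, -0.087], [-0.002, -0.087, -0.996], [-1.0, -0.003, 0.003]]
force: [-1.6, -0.5, -0.3]
finger_gap: 0.0847
```

```bash
python3 - <<'E'
from meas import *
s=ctrl.sense(); p=ctrl.capture('wrist'); save(p,'w3'); M=T(p,s); C=cloud(p,M); print(cyl(C,(C[...,0]>.53)&(C[...,1]>.31)&(C[...,1]<.42)&(C[...,0]<.71)))
E
python3 plan.py 610.5 364.5 10 -5
```

```text
(array([610. , 362.5]), array([103., 128.]), -5.6, 20482, np.float64(0.0628))
t 9.6 pos [610.  358.1  90.8] yaw -4.97 gap 84.8 q [ 0.81  0.52 -0.07 -0.   -0.98  0.68] F [ 0.5  0.1 -0.3]
turn 0.0 then tx 80.8 ty -0.1 tz -6.5 dist 6.0
```

Request:
{"api": "drive_tool", "payload": {
  "targets": [
    {"tx":0,"ty":0,"tz":-6,"turn":0},
    {"tx":27,"ty":0,"tz":0,"turn":0},
    {"tx":27,"ty":0,"tz":0,"turn":0},
    {"tx":27,"ty":0,"tz":0,"turn":0},
    {"tx":0,"ty":0,"tz":0,"turn":0}
  ]
}}

```text
t: 10.1
tool_pos: [0.6096, 0.3635, 0.008]
orientation: [[-0.004, 0.996, -0.087], [-0.003, -0.087, -0.996], [-1.0, -0.004, 0.004]]
force: [-1.4, -0.4, 0.5]
finger_gap: 0.0851
```

Request:
{"api": "drive_tool", "payload": {
  "targets": [
    {"tx":0,"ty":0,"tz":0,"turn":0},
    {"tx":0,"ty":0,"tz":0,"turn":0},
    {"tx":0,"ty":0,"tz":0,"turn":0},
    {"tx":0,"ty":0,"tz":0,"turn":0},
    {"tx":0,"ty":0,"tz":0,"turn":0}
  ],
  "fingers": 50,
  "force": 40
}}

```text
t: 10.6
tool_pos: [0.6124, 0.3658, 0.0135]
orientation: [[0.003, 0.996, -0.086], [0.002, -0.086, -0.996], [-1.0, 0.003, -0.003]]
force: [-0.8, 0.5, 6.9]
finger_gap: 0.0616
```

```bash
python3 plan.py 648 -172 100 1.5
```

```text
t 10.6 pos [612.4 365.8  13.5] yaw -4.91 gap 61.6 q [ 0.81  0.6  -0.13  0.   -0.84  0.67] F [-0.8  0.5  6.9]
turn -6.4 then tx -86.5 ty 21.5 tz 538.5 dist 539.0
```

Request:
{"api": "drive_tool", "payload": {
  "targets": [
    {"tx":-45,"ty":0,"tz":0,"turn":0},
    {"tx":-40,"ty":0,"tz":0,"turn":-6.4},
    {"tx":0,"ty":2,"tz":44,"turn":0},
    {"tx":0,"ty":2,"tz":44,"turn":0},
    {"tx":0,"ty":2,"tz":44,"turn":0}
  ]
}}

```text
t: 11.1
tool_pos: [0.6203, 0.232, 0.097]
orientation: [[0.001, 1.0, 0.026], [0.001, 0.026, -1.0], [-1.0, 0.001, -0.001]]
force: [1.4, 0.2, -0.8]
finger_gap: 0.0616
```

Request:
{"api": "drive_tool", "payload": {
  "targets": [
    {"tx":0,"ty":2,"tz":44,"turn":0},
    {"tx":0,"ty":2,"tz":44,"turn":0},
    {"tx":0,"ty":2,"tz":44,"turn":0},
    {"tx":0,"ty":2,"tz":44,"turn":0},
    {"tx":0,"ty":2,"tz":44,"turn":0}
  ]
}}

```text
t: 11.6
tool_pos: [0.636, 0.0116, 0.0968]
orientation: [[0.001, 1.0, 0.026], [0.0, 0.026, -1.0], [-1.0, 0.001, -0.0]]
force: [1.1, -0.6, -1.6]
finger_gap: 0.061
```

Request:
{"api": "drive_tool", "payload": {
  "targets": [
    {"tx":0,"ty":2,"tz":44,"turn":0},
    {"tx":0,"ty":2,"tz":44,"turn":0},
    {"tx":0,"ty":2,"tz":44,"turn":0},
    {"tx":0,"ty":2,"tz":44,"turn":0},
    {"tx":0,"ty":0,"tz":0,"turn":0}
  ]
}}

```text
t: 12.1
tool_pos: [0.6482, -0.1673, 0.0962]
orientation: [[-0.0, 1.0, 0.021], [-0.0, 0.021, -1.0], [-1.0, -0.0, 0.0]]
force: [-0.8, 0.9, -2.5]
finger_gap: 0.0616
```

```bash
python3 plan.py 648 -172 30 1.5
```

```text
t 12.1 pos [ 648.2 -167.3   96.2] yaw 1.19 gap 61.6 q [ 0.04  0.45 -0.17  0.   -0.95  1.55] F [-0.8  0.9 -2.5]
turn -0.3 then tx 66.2 ty -0.3 tz 4.6 dist 5.0
```

Request:
{"api": "drive_tool", "payload": {
  "targets": [
    {"tx":0,"ty":0,"tz":4,"turn":0},
    {"tx":30,"ty":0,"tz":0,"turn":0},
    {"tx":30,"ty":0,"tz":0,"turn":0},
    {"tx":5,"ty":0,"tz":0,"turn":0},
    {"tx":0,"ty":0,"tz":0,"turn":0}
  ]
}}

```text
t: 12.6
tool_pos: [0.6483, -0.1657, 0.0306]
orientation: [[-0.002, 1.0, 0.027], [-0.0, 0.027, -1.0], [-1.0, -0.002, 0.0]]
force: [0.2, 0.3, -0.9]
finger_gap: 0.0618
```

```bash
python3 plan.py 648 -172 26 1.5
```

```text
t 12.6 pos [ 648.3 -165.7   30.6] yaw 1.53 gap 61.8 q [ 0.04  0.53 -0.22  0.   -0.82  1.56] F [ 0.2  0.3 -0.9]
turn 0.0 then tx 4.6 ty -0.4 tz 6.3 dist 6.0
```

Request:
{"api": "drive_tool", "payload": {
  "targets": [
    {"tx":3,"ty":0,"tz":2,"turn":0},
    {"tx":2,"ty":0,"tz":0,"turn":0},
    {"tx":0,"ty":0,"tz":0,"turn":0},
    {"tx":0,"ty":0,"tz":0,"turn":0},
    {"tx":0,"ty":0,"tz":0,"turn":0}
  ]
}}

```text
t: 13.1
tool_pos: [0.649, -0.1685, 0.0266]
orientation: [[0.001, 1.0, 0.026], [-0.0, 0.026, -1.0], [-1.0, 0.001, 0.0]]
force: [-0.0, -0.3, -1.0]
finger_gap: 0.0616
```

Request:
{"api": "drive_tool", "payload": {
  "targets": [
    {"tx":0,"ty":0,"tz":0,"turn":0},
    {"tx":0,"ty":0,"tz":0,"turn":0},
    {"tx":0,"ty":0,"tz":0,"turn":0},
    {"tx":-25,"ty":0,"tz":0,"turn":0},
    {"tx":-45,"ty":0,"tz":0,"turn":0}
  ],
  "fingers": 74
}}

```text
t: 13.6
tool_pos: [0.6464, -0.1683, 0.0932]
orientation: [[-0.007, 1.0, 0.025], [0.0, 0.025, -1.0], [-1.0, -0.007, -0.001]]
force: [0.6, -0.7, 0.3]
finger_gap: 0.0738
```

```bash
python3 plan.py 440.5 351.5 115 -2.2
python3 - <<'E'
from meas import *
s=ctrl.sense(); p=ctrl.capture('wrist'); save(p,'w4');
E
```

```text
t 13.6 pos [ 646.4 -168.3   93.2] yaw 1.43 gap 73.8 q [ 0.04  0.46 -0.17 -0.   -0.95  1.56] F [ 0.6 -0.7  0.3]
turn 3.6 then tx -21.8 ty -225.7 tz -511.5 dist 559.0
```

View pics/w4.png

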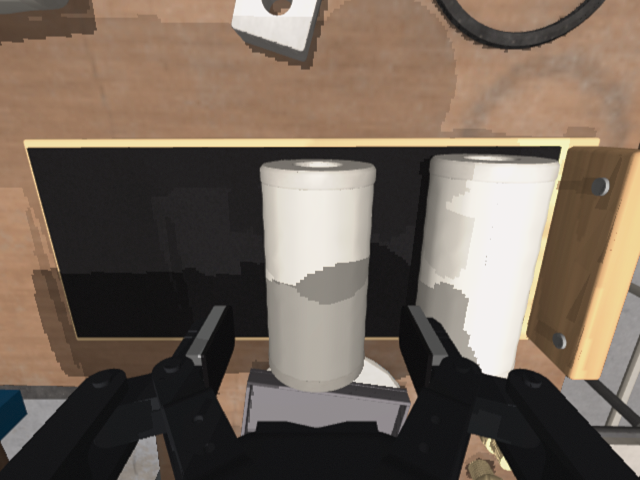

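Request:
{"api": "drive_tool", "payload": {
  "targets": [
    {"tx":-22,"ty":0,"tz":0,"turn":3.6},
    {"tx":0,"ty":-18,"tz":-40,"turn":0},
    {"tx":0,"ty":-18,"tz":-40,"turn":0},
    {"tx":0,"ty":-18,"tz":-40,"turn":0},
    {"tx":0,"ty":-18,"tz":-40,"turn":0}
  ],
  "fingers": 85
}}

```text
t: 14.15
tool_pos: [0.5823, -0.0046, 0.1184]
orientation: [[0.001, 0.999, -0.038], [0.0, -0.038, -0.999], [-1.0, 0.001, -0.0]]
force: [1.4, 1.2, 0.3]
finger_gap: 0.085
```

Request:
{"api": "drive_tool", "payload": {
  "targets": [
    {"tx":0,"ty":-18,"tz":-40,"turn":0},
    {"tx":0,"ty":-18,"tz":-40,"turn":0},
    {"tx":0,"ty":-18,"tz":-40,"turn":0},
    {"tx":0,"ty":-18,"tz":-40,"turn":0},
    {"tx":0,"ty":-18,"tz":-40,"turn":0}
  ]
}}

```text
t: 14.65
tool_pos: [0.4997, 0.199, 0.1186]
orientation: [[0.001, 0.999, -0.037], [0.001, -0.037, -0.999], [-1.0, 0.001, -0.001]]
force: [1.6, -0.5, 0.4]
finger_gap: 0.085
```

Request:
{"api": "drive_tool", "payload": {
  "targets": [
    {"tx":0,"ty":-18,"tz":-40,"turn":0},
    {"tx":0,"ty":-18,"tz":-40,"turn":0},
    {"tx":0,"ty":-18,"tz":-40,"turn":0},
    {"tx":0,"ty":0,"tz":0,"turn":0},
    {"tx":0,"ty":0,"tz":0,"turn":0}
  ]
}}

```text
t: 15.15
tool_pos: [0.4504, 0.3203, 0.1181]
orientation: [[0.0, 0.999, -0.035], [0.0, -0.035, -0.999], [-1.0, 0.0, -0.0]]
force: [0.3, -0.6, -1.1]
finger_gap: 0.0853
```

```bash
python3 plan.py 440.5 351.5 70 -2.2
python3 - <<'E'
from meas import *
s=ctrl.sense(); p=ctrl.capture('wrist'); save(p,'w5'); M=T(p,s); C=cloud(p,M); print(cyl(C,(C[...,0]>.36)&(C[...,1]>.29)&(C[...,1]<.41)&(C[...,0]<.53)))
E
```

```text
t 15.15 pos [450.4 320.3 118.1] yaw -2.0 gap 85.3 q [ 0.97  0.26 -0.41 -0.   -0.9   0.56] F [ 0.3 -0.6 -1.1]
turn 0.2 then tx 48.1 ty -11.0 tz -30.8 dist 33.0
(array([440. , 351.6]), array([ 57. , 127.8]), -2.1, 14874, np.float64(0.0624))
```

Request:
{"api": "drive_tool", "payload": {
  "targets": [
    {"tx":0,"ty":-5,"tz":-15,"turn":0},
    {"tx":0,"ty":-6,"tz":-16,"turn":0},
    {"tx":20,"ty":0,"tz":0,"turn":0},
    {"tx":0,"ty":0,"tz":0,"turn":0},
    {"tx":0,"ty":0,"tz":0,"turn":0}
  ]
}}

```text
t: 15.7
tool_pos: [0.441, 0.3505, 0.098]
orientation: [[-0.0, 0.999, -0.037], [-0.001, -0.037, -0.999], [-1.0, -0.0, 0.001]]
force: [0.5, -0.4, 0.5]
finger_gap: 0.0853
```

```bash
python3 plan.py 440.5 351.5 14 -2.2
```

```text
t 15.7 pos [441.  350.5  98. ] yaw -2.14 gap 85.3 q [ 1.02  0.3  -0.41  0.   -0.86  0.51] F [ 0.5 -0.4  0.5]
turn 0.1 then tx 84.0 ty -0.5 tz -0.9 dist 1.0
```

Request:
{"api": "drive_tool", "payload": {
  "targets": [
    {"tx":28,"ty":0,"tz":-1,"turn":0},
    {"tx":28,"ty":0,"tz":0,"turn":0},
    {"tx":28,"ty":0,"tz":0,"turn":0},
    {"tx":0,"ty":0,"tz":0,"turn":0},
    {"tx":0,"ty":0,"tz":0,"turn":0}
  ]
}}

```text
t: 16.2
tool_pos: [0.4415, 0.3518, 0.0149]
orientation: [[0.0, 0.999, -0.037], [-0.0, -0.037, -0.999], [-1.0, 0.0, 0.0]]
force: [0.8, 0.5, 0.6]
finger_gap: 0.0852
```

Request:
{"api": "drive_tool", "payload": {
  "targets": [
    {"tx":0,"ty":0,"tz":0,"turn":0},
    {"tx":0,"ty":0,"tz":0,"turn":0},
    {"tx":0,"ty":0,"tz":0,"turn":0},
    {"tx":0,"ty":0,"tz":0,"turn":0},
    {"tx":0,"ty":0,"tz":0,"turn":0}
  ],
  "fingers": 50,
  "force": 40
}}

```text
t: 16.7
tool_pos: [0.4418, 0.3526, 0.0162]
orientation: [[0.002, 0.999, -0.037], [0.002, -0.037, -0.999], [-1.0, 0.002, -0.002]]
force: [-0.8, -1.0, 5.7]
finger_gap: 0.0613
```

```bash
python3 plan.py 645.5 -72 100 1.5
```

```text
t 16.7 pos [441.8 352.6  16.2] yaw -2.12 gap 61.3 q [ 1.02  0.41 -0.48  0.   -0.67  0.51] F [-0.8 -1.   5.7]
turn -3.6 then tx -83.8 ty 192.5 tz 429.8 dist 471.0
```

Request:
{"api": "drive_tool", "payload": {
  "targets": [
    {"tx":-45,"ty":0,"tz":0,"turn":0},
    {"tx":-40,"ty":0,"tz":0,"turn":-3.6},
    {"tx":0,"ty":17,"tz":39,"turn":0},
    {"tx":0,"ty":17,"tz":39,"turn":0},
    {"tx":0,"ty":17,"tz":39,"turn":0}
  ]
}}

```text
t: 17.2
tool_pos: [0.4956, 0.2354, 0.1009]
orientation: [[0.002, 1.0, 0.027], [0.002, 0.027, -1.0], [-1.0, 0.002, -0.002]]
force: [1.4, 1.0, -2.5]
finger_gap: 0.0615
```

Request:
{"api": "drive_tool", "payload": {
  "targets": [
    {"tx":0,"ty":18,"tz":39,"turn":0},
    {"tx":0,"ty":18,"tz":39,"turn":0},
    {"tx":0,"ty":18,"tz":39,"turn":0},
    {"tx":0,"ty":18,"tz":39,"turn":0},
    {"tx":0,"ty":18,"tz":39,"turn":0}
  ]
}}

```text
t: 17.7
tool_pos: [0.5908, 0.0419, 0.1005]
orientation: [[0.002, 1.0, 0.026], [0.001, 0.026, -1.0], [-1.0, 0.002, -0.001]]
force: [0.6, 0.4, -1.0]
finger_gap: 0.0617
```

Request:
{"api": "drive_tool", "payload": {
  "targets": [
    {"tx":0,"ty":18,"tz":39,"turn":0},
    {"tx":0,"ty":18,"tz":39,"turn":0},
    {"tx":0,"ty":18,"tz":15,"turn":0},
    {"tx":0,"ty":0,"tz":0,"turn":0},
    {"tx":0,"ty":0,"tz":0,"turn":0}
  ]
}}

```text
t: 18.2
tool_pos: [0.6463, -0.0487, 0.0996]
orientation: [[0.0, 1.0, 0.024], [0.0, 0.024, -1.0], [-1.0, 0.0, -0.0]]
force: [0.2, -0.7, -0.4]
finger_gap: 0.0614
```

```bash
python3 plan.py 645.5 -72 29 1.5
```

```text
t 18.2 pos [646.3 -48.7  99.6] yaw 1.38 gap 61.4 q [ 0.23  0.42 -0.21 -0.   -0.94  1.37] F [ 0.2 -0.7 -0.4]
turn -0.1 then tx 70.6 ty -1.4 tz 23.3 dist 23.0
```

Request:
{"api": "drive_tool", "payload": {
  "targets": [
    {"tx":0,"ty":-1,"tz":23,"turn":0},
    {"tx":30,"ty":0,"tz":0,"turn":0},
    {"tx":30,"ty":0,"tz":0,"turn":0},
    {"tx":8,"ty":0,"tz":0,"turn":0},
    {"tx":0,"ty":0,"tz":0,"turn":0}
  ]
}}

```text
t: 18.7
tool_pos: [0.645, -0.0705, 0.0307]
orientation: [[-0.002, 1.0, 0.027], [-0.0, 0.027, -1.0], [-1.0, -0.002, 0.0]]
force: [-0.2, 0.6, -0.3]
finger_gap: 0.0613
```

Request:
{"api": "drive_tool", "payload": {
  "targets": [
    {"tx":2,"ty":0,"tz":0,"turn":0},
    {"tx":0,"ty":0,"tz":0,"turn":0},
    {"tx":0,"ty":0,"tz":0,"turn":0},
    {"tx":0,"ty":0,"tz":0,"turn":0},
    {"tx":0,"ty":0,"tz":0,"turn":0}
  ]
}}

```text
t: 19.2
tool_pos: [0.6461, -0.0712, 0.0296]
orientation: [[0.001, 1.0, 0.026], [0.0, 0.026, -1.0], [-1.0, 0.001, -0.0]]
force: [0.8, -0.1, -1.1]
finger_gap: 0.0614
```

Request:
{"api": "drive_tool", "payload": {
  "targets": [
    {"tx":0,"ty":0,"tz":0,"turn":0},
    {"tx":0,"ty":0,"tz":0,"turn":0},
    {"tx":0,"ty":0,"tz":0,"turn":0},
    {"tx":-25,"ty":0,"tz":0,"turn":0},
    {"tx":-45,"ty":0,"tz":0,"turn":0}
  ],
  "fingers": 76
}}

```text
t: 19.7
tool_pos: [0.6435, -0.0715, 0.0963]
orientation: [[-0.007, 1.0, 0.025], [-0.001, 0.025, -1.0], [-1.0, -0.007, 0.001]]
force: [1.3, 0.4, 0.6]
finger_gap: 0.0762
```

```bash
python3 - <<'E'
from meas import *
s=ctrl.sense(); p=ctrl.capture('wrist'); save(p,'w6'); 
p=ctrl.capture('top'); save(p,'top6'); M=T(p);C=cloud(p,M)
for a,b in((-.31,-.22),(-.22,-.12),(-.12,-.02)):
    try: print(cyl(C,(C[...,0]>.56)&(C[...,1]>a)&(C[...,1]<b)&(C[...,0]<.73),.057))
    except Exception as e: print(e)
E
python3 plan.py 645 -20 120 -88.5
```

```text
(array([ 653.1, -260.1]), array([127.4,  58.1]), 2.0, 1254, np.float64(0.076))
(array([ 645.9, -165.8]), array([123.8,  57.7]), -10.3, 930, np.float64(0.0759))
(array([643.6, -70.5]), array([125.4,  56.7]), 7.5, 800, np.float64(0.0761))
t 19.8 pos [649.8 -71.2 105.4] yaw 1.54 gap 76.0 q [ 0.19  0.42 -0.2   0.   -0.94  1.41] F [ 1.1 -0.6 -0.2]
turn 90.0 then tx -14.6 ty -51.3 tz 3.5 dist 51.0
```

View pics/w6.png

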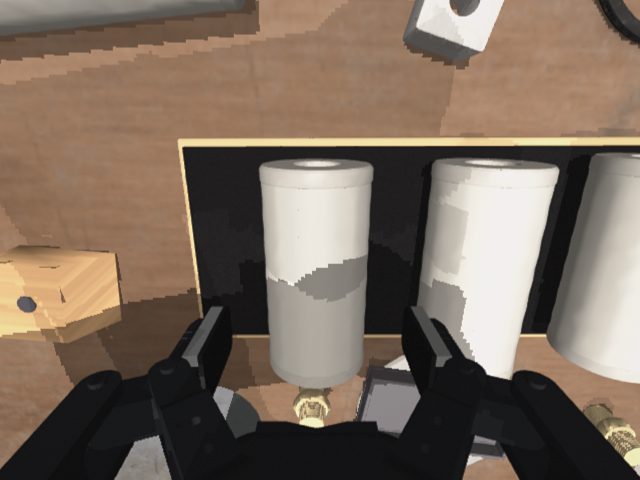

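View pics/top6.png

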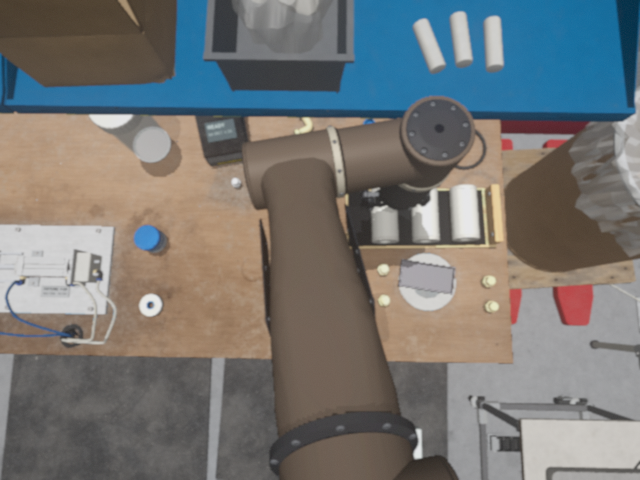

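Request:
{"api": "drive_tool", "payload": {
  "targets": [
    {"tx":-10,"ty":0,"tz":-32,"turn":0},
    {"tx":0,"ty":0,"tz":-32,"turn":8.2},
    {"tx":0,"ty":0,"tz":0,"turn":8.2},
    {"tx":0,"ty":0,"tz":0,"turn":8.2},
    {"tx":0,"ty":0,"tz":0,"turn":8.2}
  ],
  "fingers": 85
}}

```text
t: 20.3
tool_pos: [0.6445, -0.0068, 0.1093]
orientation: [[0.001, 0.851, -0.525], [0.0, -0.525, -0.851], [-1.0, 0.0, -0.0]]
force: [0.2, 0.2, 0.5]
finger_gap: 0.0849
```

Request:
{"api": "drive_tool", "payload": {
  "targets": [
    {"tx":0,"ty":0,"tz":0,"turn":8.2},
    {"tx":0,"ty":0,"tz":0,"turn":8.2},
    {"tx":0,"ty":0,"tz":0,"turn":8.2},
    {"tx":0,"ty":0,"tz":0,"turn":8.2},
    {"tx":0,"ty":0,"tz":0,"turn":8.2}
  ]
}}

```text
t: 20.8
tool_pos: [0.6444, -0.0073, 0.1092]
orientation: [[0.0, 0.298, -0.955], [0.0, -0.955, -0.298], [-1.0, 0.0, -0.0]]
force: [-1.0, -0.2, -0.1]
finger_gap: 0.0848
```

Request:
{"api": "drive_tool", "payload": {
  "targets": [
    {"tx":0,"ty":0,"tz":0,"turn":8.1},
    {"tx":0,"ty":0,"tz":0,"turn":8.1},
    {"tx":0,"ty":0,"tz":0,"turn":0},
    {"tx":0,"ty":0,"tz":0,"turn":0},
    {"tx":0,"ty":0,"tz":0,"turn":0}
  ]
}}

```text
t: 21.3
tool_pos: [0.6443, -0.0073, 0.1091]
orientation: [[0.0, 0.029, -1.0], [0.0, -1.0, -0.029], [-1.0, -0.0, -0.0]]
force: [0.3, 0.1, 1.1]
finger_gap: 0.0847
```

```bash
python3 plan.py 644.5 -5 22 -88.5;  python3 - <<'E'
from meas import *
s=ctrl.sense(); p=ctrl.capture('wrist'); save(p,'w7'); 
E
```

```text
t 21.3 pos [644.3  -7.3 109.1] yaw -88.35 gap 84.7 q [ 0.29  0.41 -0.21  0.   -0.95 -0.26] F [0.3 0.1 1.1]
turn 0.1 then tx 87.1 ty -2.3 tz -0.2 dist 2.0
```

View pics/w7.png

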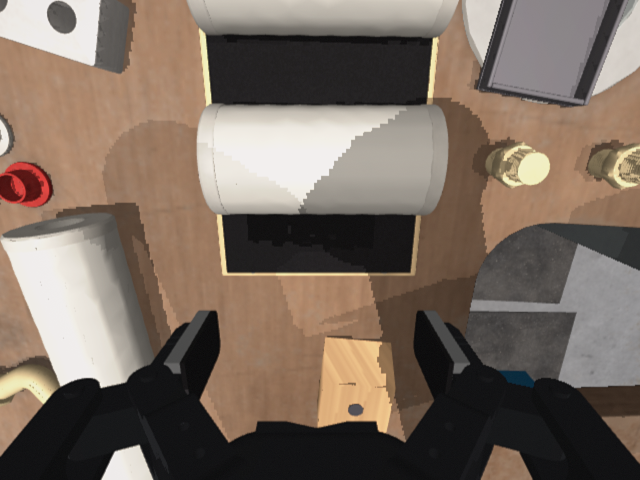

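```bash
python3 - <<'E'
from meas import *
s=ctrl.sense(); p=ctrl.capture('wrist'); M=T(p,s);C=cloud(p,M)
m=win(310,330,400,425); print(cyl(C,m&(C[...,2]<.045),.02), cyl(C,m&(C[...,2]<.045),.033))
for q in('chock','chock_nose'):
    for d in ctrl.landmark_of(p,q): print(q,d, onz(p,M,d['location'],0.0))
E
```

```text
(array([610.5, 113.8]), array([52.3, 56.5]), 8.1, 4327, np.float64(0.0365)) (array([610.8, 117.6]), array([44.2, 56.5]), 2.3, 2926, np.float64(0.0366))
chock {'location': [351.1, 366.6], 'p': 0.91} [0.61178354 0.10866054 0.        ]
chock_nose {'location': [362.0, 341.7], 'p': 0.67} [0.60399733 0.08289329 0.        ]
```

Request:
{"api": "drive_tool", "payload": {
  "targets": [
    {"tx":44,"ty":0,"tz":0,"turn":0},
    {"tx":43,"ty":0,"tz":0,"turn":0},
    {"tx":0,"ty":0,"tz":0,"turn":0},
    {"tx":0,"ty":8,"tz":0,"turn":0},
    {"tx":0,"ty":8,"tz":0,"turn":0}
  ]
}}

```text
t: 22.0
tool_pos: [0.6464, -0.0235, 0.0244]
orientation: [[0.003, 0.027, -1.0], [0.0, -1.0, -0.027], [-1.0, -0.0, -0.003]]
force: [0.4, -0.6, 1.0]
finger_gap: 0.0851
```

Request:
{"api": "drive_tool", "payload": {
  "targets": [
    {"tx":0,"ty":6,"tz":0,"turn":0},
    {"tx":0,"ty":6,"tz":0,"turn":0},
    {"tx":0,"ty":6,"tz":0,"turn":0},
    {"tx":0,"ty":6,"tz":0,"turn":0},
    {"tx":0,"ty":6,"tz":0,"turn":0}
  ]
}}

```text
t: 22.5
tool_pos: [0.6455, -0.0538, 0.0223]
orientation: [[0.0, 0.025, -1.0], [0.0, -1.0, -0.025], [-1.0, -0.0, -0.0]]
force: [0.1, 0.6, -0.5]
finger_gap: 0.0847
```

Request:
{"api": "drive_tool", "payload": {
  "targets": [
    {"tx":0,"ty":6,"tz":0,"turn":0},
    {"tx":0,"ty":6,"tz":0,"turn":0},
    {"tx":0,"ty":6,"tz":0,"turn":0},
    {"tx":0,"ty":6,"tz":0,"turn":0},
    {"tx":0,"ty":6,"tz":0,"turn":0}
  ]
}}

```text
t: 23.0
tool_pos: [0.6463, -0.0837, 0.0221]
orientation: [[-0.0, 0.026, -1.0], [-0.0, -1.0, -0.026], [-1.0, 0.0, 0.0]]
force: [0.5, 0.4, 0.9]
finger_gap: 0.0847
```

```bash
python3 plan.py 647 -121 22 -88.5;  python3 - <<'E'
from meas import *
s=ctrl.sense(); p=ctrl.capture('wrist'); save(p,'w8'); 
E
```

```text
t 23.0 pos [646.3 -83.7  22.1] yaw -88.53 gap 84.7 q [ 0.17  0.51 -0.27  0.   -0.79 -0.14] F [0.5 0.4 0.9]
turn -0.0 then tx 0.1 ty 37.3 tz 0.3 dist 37.0
```

View pics/w8.png

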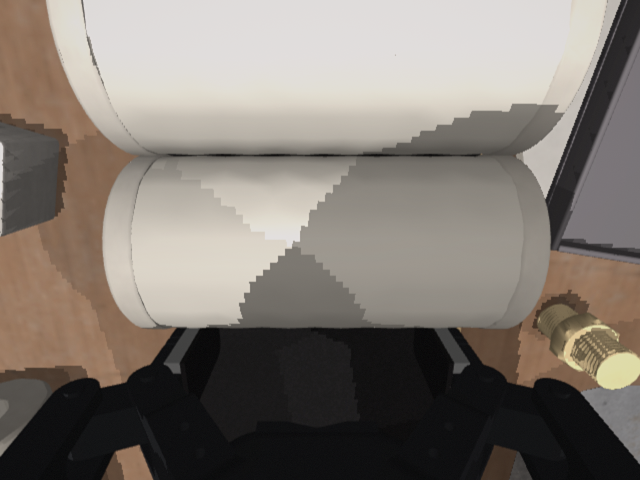

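Well pushed, square. Continue slowly until force rises.

Request:
{"api": "drive_tool", "payload": {
  "targets": [
    {"tx":0,"ty":5,"tz":0,"turn":0},
    {"tx":0,"ty":5,"tz":0,"turn":0},
    {"tx":0,"ty":5,"tz":0,"turn":0},
    {"tx":0,"ty":5,"tz":0,"turn":0},
    {"tx":0,"ty":5,"tz":0,"turn":0}
  ]
}}

```text
t: 23.55
tool_pos: [0.6469, -0.1086, 0.0221]
orientation: [[0.0, 0.026, -1.0], [0.0, -1.0, -0.026], [-1.0, -0.0, -0.0]]
force: [-0.4, 1.2, 0.3]
finger_gap: 0.0851
```

Request:
{"api": "drive_tool", "payload": {
  "targets": [
    {"tx":0,"ty":3,"tz":0,"turn":0},
    {"tx":0,"ty":3,"tz":0,"turn":0},
    {"tx":0,"ty":2,"tz":0,"turn":0},
    {"tx":0,"ty":1,"tz":0,"turn":0},
    {"tx":0,"ty":1,"tz":0,"turn":0}
  ]
}}

```text
t: 24.05
tool_pos: [0.6471, -0.1183, 0.0221]
orientation: [[-0.0, 0.026, -1.0], [-0.0, -1.0, -0.026], [-1.0, 0.0, 0.0]]
force: [0.3, 0.0, 0.2]
finger_gap: 0.085
```

```bash
python3 plan.py 647 -121 22 -88.5
```

```text
t 24.05 pos [ 647.1 -118.3   22.1] yaw -88.54 gap 85.0 q [ 0.12  0.52 -0.26  0.   -0.79 -0.09] F [0.3 0.  0.2]
turn -0.0 then tx 0.1 ty 2.7 tz 0.2 dist 3.0
```

Request:
{"api": "drive_tool", "payload": {
  "targets": [
    {"tx":0,"ty":1,"tz":0,"turn":0},
    {"tx":0,"ty":1,"tz":0,"turn":0},
    {"tx":0,"ty":1,"tz":0,"turn":0},
    {"tx":0,"ty":1,"tz":0,"turn":0},
    {"tx":0,"ty":1,"tz":0,"turn":0}
  ]
}}

```text
t: 24.55
tool_pos: [0.6473, -0.1233, 0.0221]
orientation: [[0.0, 0.026, -1.0], [0.0, -1.0, -0.026], [-1.0, -0.0, -0.0]]
force: [0.6, 0.3, 0.1]
finger_gap: 0.0852
```

Run:
```python
from meas import *
s=ctrl.sense(); print(s['force']); p=ctrl.capture('wrist'); save(p,'w9'); 
p=ctrl.capture('scene'); save(p,'sc9')
p=ctrl.capture('top'); save(p,'t9'); M=T(p);C=cloud(p,M)
for a,b in((-.317,-.26),(-.26,-.197),(-.197,-.13)):
    try: print(cyl(C,(C[...,0]>.56)&(C[...,1]>a)&(C[...,1]<b)&(C[...,0]<.73),.066))
    except Exception as e: print(e)
```

```text
[0.56522926 0.31476918 0.07893219]
(array([ 654.4, -288.9]), array([127.5,  47.9]), 1.5, 950, np.float64(0.0763))
(array([ 635.7, -226.1]), array([100.1,  48.3]), -3.8, 680, np.float64(0.0766))
(array([ 607.3, -158.3]), array([54.1, 66.5]), -19.4, 367, np.float64(0.0789))
```

View pics/sc9.png

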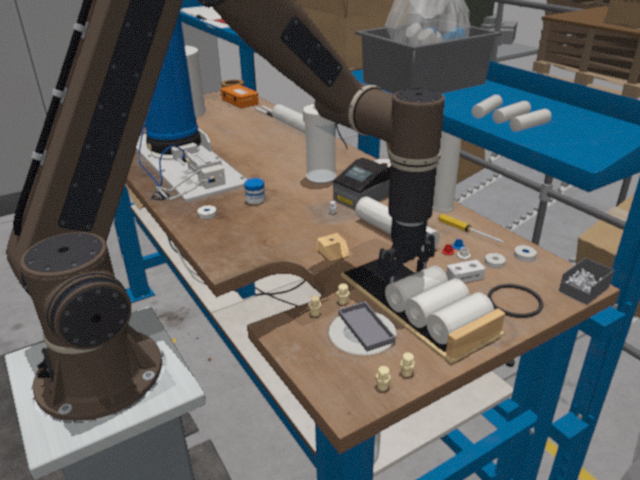

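View pics/t9.png

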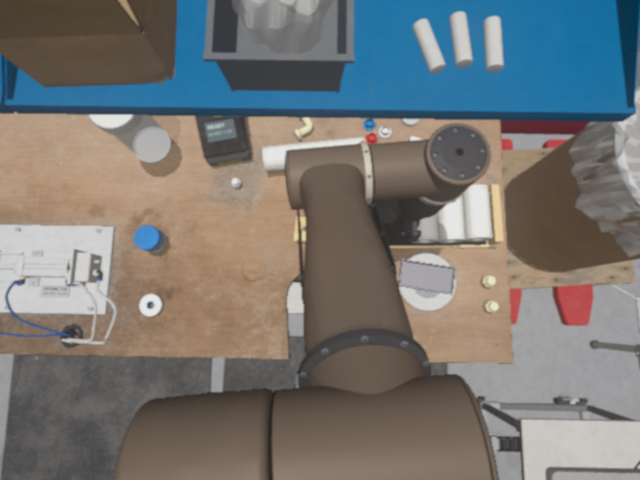

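Request:
{"api": "drive_tool", "payload": {
  "targets": [
    {"tx":0,"ty":-10,"tz":0,"turn":0},
    {"tx":0,"ty":-15,"tz":0,"turn":0},
    {"tx":-40,"ty":0,"tz":0,"turn":0},
    {"tx":-45,"ty":-25,"tz":0,"turn":0},
    {"tx":-40,"ty":-40,"tz":5,"turn":0}
  ]
}}

```text
t: 25.2
tool_pos: [0.6412, -0.0381, 0.1431]
orientation: [[0.001, 0.024, -1.0], [-0.0, -1.0, -0.024], [-1.0, 0.0, -0.001]]
force: [1.2, 1.4, 0.8]
finger_gap: 0.085
```

Request:
{"api": "drive_tool", "payload": {
  "targets": [
    {"tx":0,"ty":-45,"tz":5,"turn":0},
    {"tx":0,"ty":-45,"tz":5,"turn":0},
    {"tx":0,"ty":-45,"tz":5,"turn":0},
    {"tx":0,"ty":-45,"tz":5,"turn":0},
    {"tx":0,"ty":-45,"tz":5,"turn":0}
  ]
}}

```text
t: 25.7
tool_pos: [0.6089, 0.1885, 0.1413]
orientation: [[0.0, 0.026, -1.0], [0.0, -1.0, -0.026], [-1.0, -0.0, -0.0]]
force: [0.7, 0.1, -0.3]
finger_gap: 0.0851
```

```bash
python3 plan.py 611 125 70 -90;  python3 - <<'E'
from meas import *
s=ctrl.sense(); p=ctrl.capture('wrist'); save(p,'w10'); M=T(p,s);C=cloud(p,M)
w=(C[...,0]>.54)&(C[...,0]<.69)&(C[...,1]>.04)&(C[...,1]<.2)
for zl in(.005,.02,.033): print(cyl(C,w&(C[...,2]<.045),zl))
for q in('chock','chock_nose'):
    for d in ctrl.landmark_of(p,q): print(q,d, onz(p,M,d['location'],0.0))
E
```

```text
t 25.7 pos [608.9 188.5 141.3] yaw -88.48 gap 85.1 q [ 0.61  0.37 -0.19 -0.   -1.01 -0.58] F [ 0.7  0.1 -0.3]
turn 1.5 then tx 71.3 ty 63.5 tz -2.1 dist 64.0
(array([610.4, 112.3]), array([64.1, 56.2]), 85.8, 7338, np.float64(0.0368))
(array([610.7, 116.5]), array([55.7, 56.2]), -3.1, 6485, np.float64(0.0368))
(array([611. , 120.3]), array([48.2, 56.2]), -3.6, 5644, np.float64(0.0369))
chock {'location': [318.7, 136.3], 'p': 0.75} [0.61023187 0.11283421 0.        ]
chock_nose {'location': [326.7, 91.4], 'p': 0.72} [0.60508275 0.08018782 0.        ]
```

View pics/w10.png

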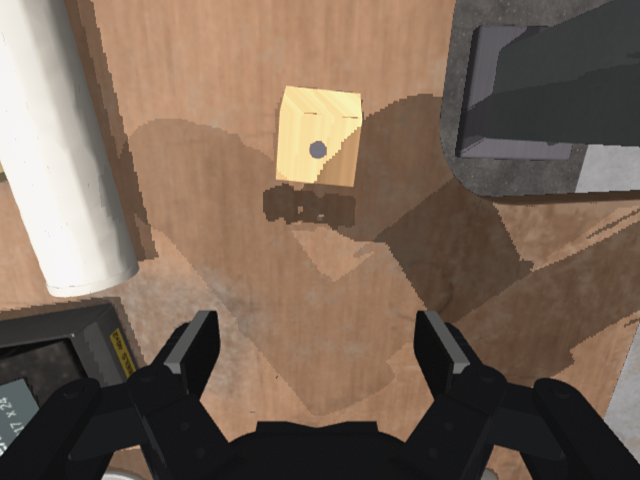

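```bash
python3 plan.py 611 118.5 60 -94
```

```text
t 25.85 pos [608.9 189.4 141. ] yaw -88.26 gap 84.8 q [ 0.61  0.37 -0.19 -0.   -1.01 -0.58] F [ 0.1 -0.6 -0.4]
turn 5.7 then tx 81.0 ty 70.6 tz -7.0 dist 71.0
```

Request:
{"api": "drive_tool", "payload": {
  "targets": [
    {"tx":0,"ty":0,"tz":0,"turn":5.5},
    {"tx":0,"ty":35,"tz":-3,"turn":0},
    {"tx":0,"ty":35,"tz":-4,"turn":0},
    {"tx":40,"ty":0,"tz":0,"turn":0},
    {"tx":30,"ty":0,"tz":0,"turn":0}
  ]
}}

```text
t: 26.35
tool_pos: [0.6118, 0.1138, 0.0705]
orientation: [[0.001, -0.073, -0.997], [0.001, -0.997, 0.073], [-1.0, -0.001, -0.001]]
force: [0.7, -0.0, -0.6]
finger_gap: 0.0852
```

Request:
{"api": "drive_tool", "payload": {
  "targets": [
    {"tx":0,"ty":0,"tz":0,"turn":0},
    {"tx":0,"ty":0,"tz":0,"turn":0},
    {"tx":0,"ty":0,"tz":0,"turn":0},
    {"tx":0,"ty":0,"tz":0,"turn":0},
    {"tx":0,"ty":0,"tz":0,"turn":0}
  ]
}}

```text
t: 26.85
tool_pos: [0.6127, 0.1156, 0.0724]
orientation: [[0.002, -0.07, -0.998], [0.001, -0.998, 0.07], [-1.0, -0.001, -0.002]]
force: [0.2, 0.3, -0.3]
finger_gap: 0.0849
```

```bash
python3 plan.py 611 118.5 8 -94
```

```text
t 26.85 pos [612.7 115.6  72.4] yaw -94.01 gap 84.9 q [ 0.5   0.41 -0.3   0.   -0.85 -0.57] F [ 0.2  0.3 -0.3]
turn -0.0 then tx 64.4 ty -2.8 tz 1.9 dist 3.0
```

Request:
{"api": "drive_tool", "payload": {
  "targets": [
    {"tx":32,"ty":-2,"tz":2,"turn":0},
    {"tx":32,"ty":0,"tz":0,"turn":0},
    {"tx":0,"ty":0,"tz":0,"turn":0},
    {"tx":0,"ty":0,"tz":0,"turn":0},
    {"tx":0,"ty":0,"tz":0,"turn":0}
  ]
}}

```text
t: 27.35
tool_pos: [0.6114, 0.1178, 0.0089]
orientation: [[0.002, -0.07, -0.998], [0.001, -0.998, 0.07], [-1.0, -0.001, -0.002]]
force: [1.2, -0.6, 0.6]
finger_gap: 0.0849
```

Request:
{"api": "drive_tool", "payload": {
  "targets": [
    {"tx":0,"ty":0,"tz":0,"turn":0},
    {"tx":0,"ty":0,"tz":0,"turn":0},
    {"tx":0,"ty":0,"tz":0,"turn":0},
    {"tx":0,"ty":0,"tz":0,"turn":0},
    {"tx":0,"ty":0,"tz":0,"turn":0}
  ],
  "fingers": 40,
  "force": 50
}}

```text
t: 27.85
tool_pos: [0.6108, 0.1176, 0.0085]
orientation: [[0.002, -0.07, -0.998], [0.001, -0.998, 0.07], [-1.0, -0.001, -0.002]]
force: [-1.7, 0.6, 6.3]
finger_gap: 0.055
```

```bash
python3 plan.py 645.5 -75 60 -88.5
```

```text
t 27.85 pos [610.8 117.6   8.5] yaw -94.02 gap 55.0 q [ 0.5   0.49 -0.36  0.   -0.72 -0.57] F [-1.7  0.6  6.3]
turn -5.5 then tx -51.5 ty 193.4 tz -29.6 dist 196.0
```

Request:
{"api": "drive_tool", "payload": {
  "targets": [
    {"tx":-25,"ty":0,"tz":0,"turn":0},
    {"tx":-25,"ty":0,"tz":0,"turn":-5.5},
    {"tx":0,"ty":35,"tz":-6,"turn":0},
    {"tx":0,"ty":40,"tz":-6,"turn":0},
    {"tx":0,"ty":40,"tz":-6,"turn":0}
  ]
}}

```text
t: 28.35
tool_pos: [0.6309, 0.002, 0.0574]
orientation: [[0.0, 0.027, -1.0], [0.0, -1.0, -0.027], [-1.0, -0.0, -0.0]]
force: [2.1, 0.3, -4.4]
finger_gap: 0.0551
```

Request:
{"api": "drive_tool", "payload": {
  "targets": [
    {"tx":0,"ty":40,"tz":-6,"turn":0},
    {"tx":0,"ty":40,"tz":-6,"turn":0},
    {"tx":0,"ty":0,"tz":0,"turn":0},
    {"tx":0,"ty":0,"tz":0,"turn":0},
    {"tx":0,"ty":0,"tz":0,"turn":0}
  ]
}}

```text
t: 28.85
tool_pos: [0.6447, -0.0765, 0.0569]
orientation: [[-0.0, 0.025, -1.0], [0.0, -1.0, -0.025], [-1.0, -0.0, 0.0]]
force: [0.1, 0.6, -3.6]
finger_gap: 0.0549
```

```bash
python3 plan.py 645.5 -85 22 -88.5
python3 - <<'E'
from meas import *
s=ctrl.sense(); p=ctrl.capture('wrist'); save(p,'w11'); M=T(p,s);C=cloud(p,M)
for a,b in((-.26,-.197),(-.197,-.12)):
    try: print(cyl(C,(C[...,0]>.56)&(C[...,1]>a)&(C[...,1]<b)&(C[...,0]<.73),.066))
    except Exception as e: print(e)
E
```

```text
t 28.85 pos [644.7 -76.5  56.9] yaw -88.55 gap 54.9 q [ 0.18  0.47 -0.25 -0.   -0.85 -0.16] F [ 0.1  0.6 -3.6]
turn -0.0 then tx 34.9 ty 8.5 tz -0.6 dist 9.0
index -1 is out of bounds for axis 0 with size 0
(array([ 647. , -165.4]), array([128. ,  44.8]), 1.4, 45094, np.float64(0.0746))meas.py:5: RuntimeWarning: Mean of empty slice.
  q=X[:,:2]-X[:,:2].mean(0); w,V=np.linalg.eigh(q.T@q); d=V[:,1]; d=d*np.sign(d[0])
  ret = um.true_divide(
```

View pics/w11.png

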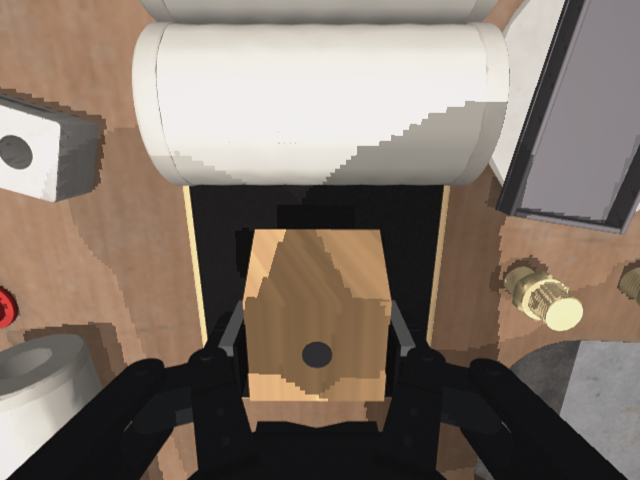

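Request:
{"api": "drive_tool", "payload": {
  "targets": [
    {"tx":18,"ty":0,"tz":0,"turn":0},
    {"tx":14,"ty":0,"tz":0,"turn":0},
    {"tx":3,"ty":0,"tz":0,"turn":0},
    {"tx":0,"ty":6,"tz":0,"turn":0},
    {"tx":0,"ty":6,"tz":0,"turn":0}
  ]
}}

```text
t: 29.4
tool_pos: [0.6456, -0.0887, 0.0221]
orientation: [[0.0, 0.027, -1.0], [-0.0, -1.0, -0.027], [-1.0, 0.0, -0.0]]
force: [-0.0, 0.5, -3.6]
finger_gap: 0.055
```

Request:
{"api": "drive_tool", "payload": {
  "targets": [
    {"tx":0,"ty":3,"tz":0,"turn":0},
    {"tx":0,"ty":2,"tz":0,"turn":0},
    {"tx":0,"ty":1,"tz":0,"turn":0},
    {"tx":0,"ty":1,"tz":0,"turn":0},
    {"tx":0,"ty":1,"tz":0,"turn":0}
  ]
}}

```text
t: 29.9
tool_pos: [0.6456, -0.097, 0.0221]
orientation: [[0.0, 0.025, -1.0], [0.0, -1.0, -0.025], [-1.0, -0.0, -0.0]]
force: [-0.4, 0.7, -3.8]
finger_gap: 0.0551
```

```bash
python3 plan.py 646 -103.5 20.5 -88.5
```

```text
t 29.9 pos [645.6 -97.   22.1] yaw -88.54 gap 55.1 q [ 0.15  0.51 -0.27 -0.   -0.79 -0.12] F [-0.4  0.7 -3.8]
turn -0.0 then tx 1.6 ty 6.5 tz -0.2 dist 7.0
```

Request:
{"api": "drive_tool", "payload": {
  "targets": [
    {"tx":1,"ty":1,"tz":0,"turn":0},
    {"tx":0.5,"ty":1,"tz":0,"turn":0},
    {"tx":0,"ty":1,"tz":0,"turn":0},
    {"tx":0,"ty":1,"tz":0,"turn":0},
    {"tx":0,"ty":1,"tz":0,"turn":0}
  ]
}}

```text
t: 30.4
tool_pos: [0.6459, -0.102, 0.0206]
orientation: [[0.0, 0.026, -1.0], [-0.0, -1.0, -0.026], [-1.0, 0.0, -0.0]]
force: [0.5, -0.1, -2.7]
finger_gap: 0.0551
```

```bash
python3 plan.py 646 -103.5 20.5 -88.5
python3 - <<'E'
from meas import *
s=ctrl.sense(); p=ctrl.capture('wrist'); save(p,'w12'); M=T(p,s);C=cloud(p,M)
print(cyl(C,(C[...,0]>.56)&(C[...,1]>-.197)&(C[...,1]<-.136)&(C[...,0]<.73),.066))
E
```

```text
t 30.4 pos [ 645.9 -102.    20.6] yaw -88.53 gap 55.1 q [ 0.14  0.52 -0.27  0.   -0.78 -0.12] F [ 0.5 -0.1 -2.7]
turn -0.0 then tx 0.1 ty 1.5 tz -0.1 dist 2.0
(array([ 647. , -165.7]), array([128.6,  44.5]), 1.4, 68449, np.float64(0.0745))
```

View pics/w12.png

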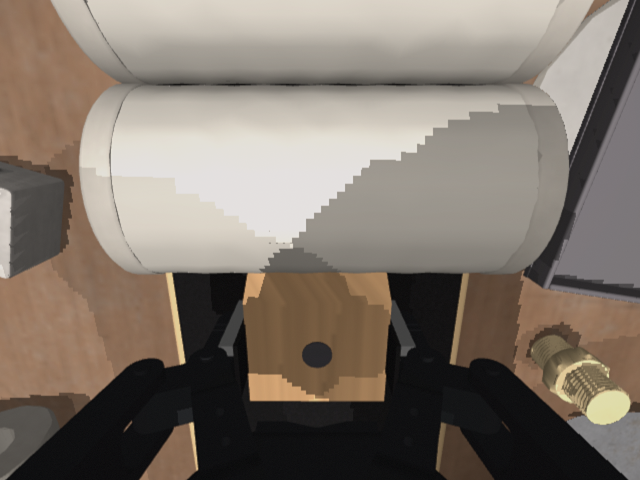

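Request:
{"api": "drive_tool", "payload": {
  "targets": [
    {"tx":0.5,"ty":1,"tz":0,"turn":0},
    {"tx":0,"ty":1,"tz":0,"turn":0},
    {"tx":0,"ty":1,"tz":0,"turn":0},
    {"tx":0,"ty":0,"tz":0,"turn":0},
    {"tx":0,"ty":0,"tz":0,"turn":0}
  ]
}}

```text
t: 30.95
tool_pos: [0.6464, -0.1049, 0.0205]
orientation: [[0.001, 0.026, -1.0], [-0.0, -1.0, -0.026], [-1.0, 0.0, -0.001]]
force: [-0.4, 3.1, 4.6]
finger_gap: 0.0548
```

Request:
{"api": "drive_tool", "payload": {
  "targets": [
    {"tx":0.5,"ty":1,"tz":0,"turn":0},
    {"tx":0,"ty":1,"tz":0,"turn":0},
    {"tx":0,"ty":0,"tz":0,"turn":0},
    {"tx":0,"ty":0,"tz":0,"turn":0},
    {"tx":0,"ty":0,"tz":0,"turn":0}
  ]
}}

```text
t: 31.45
tool_pos: [0.6468, -0.1064, 0.0205]
orientation: [[0.002, 0.026, -1.0], [0.0, -1.0, -0.026], [-1.0, -0.0, -0.002]]
force: [-0.9, 5.7, 7.3]
finger_gap: 0.055
```

```bash
python3 plan.py 646 -103.5 20.5 -88.5
python3 - <<'E'
from meas import *
s=ctrl.sense(); p=ctrl.capture('wrist'); save(p,'w13'); M=T(p,s);C=cloud(p,M)
print(cyl(C,(C[...,0]>.56)&(C[...,1]>-.197)&(C[...,1]<-.136)&(C[...,0]<.73),.066))
E
```

```text
t 31.45 pos [ 646.8 -106.4   20.5] yaw -88.5 gap 55.0 q [ 0.13  0.52 -0.27  0.   -0.78 -0.11] F [-0.9  5.7  7.3]
turn -0.0 then tx 0.0 ty -2.9 tz 0.7 dist 3.0
(array([ 647. , -165.7]), array([128.4,  44.8]), 1.4, 65762, np.float64(0.0745))
```

Request:
{"api": "drive_tool", "payload": {
  "targets": [
    {"tx":0,"ty":0,"tz":0,"turn":0},
    {"tx":0,"ty":0,"tz":0,"turn":0},
    {"tx":0,"ty":0,"tz":0,"turn":0},
    {"tx":0,"ty":0,"tz":0,"turn":0},
    {"tx":-15,"ty":0,"tz":0,"turn":0}
  ],
  "fingers": 70
}}

```text
t: 32.0
tool_pos: [0.6441, -0.1072, 0.0327]
orientation: [[-0.004, 0.025, -1.0], [-0.0, -1.0, -0.025], [-1.0, 0.0, 0.004]]
force: [0.1, -0.1, 0.0]
finger_gap: 0.0701
```

Request:
{"api": "drive_tool", "payload": {
  "targets": [
    {"tx":-40,"ty":0,"tz":0,"turn":0},
    {"tx":-40,"ty":0,"tz":0,"turn":0},
    {"tx":0,"ty":-35,"tz":0,"turn":0},
    {"tx":0,"ty":-35,"tz":0,"turn":0},
    {"tx":0,"ty":0,"tz":0,"turn":0}
  ]
}}

```text
t: 32.5
tool_pos: [0.6446, -0.0339, 0.1165]
orientation: [[0.002, 0.028, -1.0], [0.001, -1.0, -0.028], [-1.0, -0.001, -0.002]]
force: [-0.6, -0.5, -0.4]
finger_gap: 0.0699
```

```bash
python3 plan.py 517 -68 140 -88.5
python3 - <<'E'
from meas import *
s=ctrl.sense(); p=ctrl.capture('wrist'); save(p,'w14'); M=T(p,s);C=cloud(p,M)
print(cyl(C,(C[...,0]>.56)&(C[...,1]>-.197)&(C[...,1]<-.136)&(C[...,0]<.73),.066))
w=(C[...,0]>.6)&(C[...,0]<.7)&(C[...,1]>-.15)&(C[...,1]<-.05)
print(cyl(C,w&(C[...,2]<.055),.042),cyl(C,w&(C[...,2]<.055),.03))
E
```

```text
t 32.5 pos [644.6 -33.9 116.5] yaw -88.39 gap 69.9 q [ 0.25  0.4  -0.2  -0.   -0.96 -0.22] F [-0.6 -0.5 -0.4]
turn 0.1 then tx -23.5 ty 30.8 tz 128.5 dist 132.0
(array([ 646.7, -157. ]), array([127.5,  30. ]), 1.5, 18060, np.float64(0.0748))
(array([ 649.3, -108.7]), array([99.7, 58. ]), -2.7, 9332, np.float64(0.0526)) (array([ 649.3, -108.7]), array([99.7, 58. ]), -5.2, 10293, np.float64(0.0524))
```

View pics/w14.png

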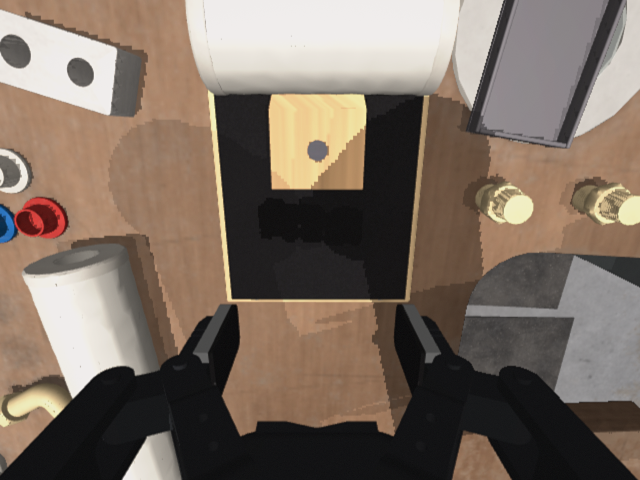

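```bash
cat > nip.py <<'E'
from meas import *
import sys
s=ctrl.sense(); p=ctrl.capture('wrist'); save(p,sys.argv[1]); M=T(p,s);C=cloud(p,M)
for q in ('nipple1',):
    for d in ctrl.look_for(p,q):
        if d['p']<.3: continue
        u,v,w,h=map(int,d['bbox']); 
        S=C[max(0,v-h//2-4):v+h//2+4,max(0,u-w//2-4):u+w//2+4].reshape(-1,3)
        o=[]
        for zl,zh in((.017,.033),(.037,.055)):
            X=S[(S[:,2]>zl)&(S[:,2]<zh)]
            if len(X)>15:
                c,wh,a=cv2.minAreaRect((X[:,:2]*1000).astype(np.float32)); o.append((np.round(c,1).tolist(),np.round(wh,1).tolist(),X[:,2].max().round(4)))
        print(round(d['p'],2),(u,v),o)
def tray(w):
    X=C[w&(C[...,2]>.0185)&(C[...,2]<.025)]
    c,wh,a=cv2.minAreaRect((X[:,:2]*1000).astype(np.float32)); print('tray',np.round(c,1),np.round(wh,1),round(a,1))
tray((C[...,0]>.44)&(C[...,0]<.57)&(C[...,1]>-.26)&(C[...,1]<-.1))
E
python3 nip.py n1
```

```text
0.93 (507, 206) [([520.1, -71.2], [26.9, 23.1], np.float64(0.033)), ([517.1, -69.8], [19.6, 19.6], np.float64(0.0439))]
0.61 (605, 205) [([446.8, -71.6], [29.4, 22.0], np.float64(0.033)), ([445.3, -70.6], [15.7, 19.6], np.float64(0.0441))]
tray [ 505.2 -154.8] [87.4 67.5] 82.3
```

```bash
python3 plan.py 517 -69.5 80 -97.7
```

```text
t 32.65 pos [644.2 -36.9 115.4] yaw -88.5 gap 69.9 q [ 0.24  0.4  -0.21  0.   -0.96 -0.22] F [ 0.5 -1.1  0.6]
turn 9.2 then tx 35.4 ty 49.3 tz 121.7 dist 131.0
```

Request:
{"api": "drive_tool", "payload": {
  "targets": [
    {"tx":0,"ty":0,"tz":20,"turn":4.6},
    {"tx":0,"ty":0,"tz":0,"turn":4.6},
    {"tx":0,"ty":25,"tz":36,"turn":0},
    {"tx":0,"ty":25,"tz":36,"turn":0},
    {"tx":0,"ty":0,"tz":35,"turn":0}
  ],
  "fingers": 50,
  "force": 30
}}

```text
t: 33.15
tool_pos: [0.5092, -0.0753, 0.1142]
orientation: [[-0.001, -0.138, -0.99], [-0.0, -0.99, 0.138], [-1.0, 0.001, 0.001]]
force: [0.0, 0.3, 1.2]
finger_gap: 0.05
```

Request:
{"api": "drive_tool", "payload": {
  "targets": [
    {"tx":0,"ty":0,"tz":0,"turn":0},
    {"tx":0,"ty":0,"tz":0,"turn":0},
    {"tx":0,"ty":0,"tz":0,"turn":0},
    {"tx":0,"ty":0,"tz":0,"turn":0},
    {"tx":0,"ty":0,"tz":0,"turn":0}
  ]
}}

```text
t: 33.65
tool_pos: [0.5119, -0.0727, 0.1142]
orientation: [[-0.0, -0.135, -0.991], [-0.0, -0.991, 0.135], [-1.0, 0.0, 0.0]]
force: [0.9, 0.7, 0.1]
finger_gap: 0.05
```

```bash
python3 plan.py 517 -69.5 60 -97.7; python3 nip.py n2
```

```text
t 33.65 pos [511.9 -72.7 114.2] yaw -97.75 gap 50.0 q [ 0.24  0.21 -0.49  0.   -0.87 -0.37] F [0.9 0.7 0.1]
turn -0.0 then tx 54.2 ty -3.8 tz -4.6 dist 6.0
0.74 (417, 236) [([445.2, -73.7], [27.7, 22.1], np.float64(0.0329)), ([443.3, -71.1], [19.5, 18.8], np.float64(0.0439))]
0.71 (311, 254) [([516.8, -72.6], [23.5, 26.0], np.float64(0.033)), ([516.9, -69.7], [19.5, 18.9], np.float64(0.0441))]
tray [ 503.2 -168.4] [114.5  66.1] 82.2
```

Request:
{"api": "drive_tool", "payload": {
  "targets": [
    {"tx":0,"ty":-3.5,"tz":-5,"turn":0},
    {"tx":50,"ty":0,"tz":0,"turn":0},
    {"tx":50,"ty":0,"tz":0,"turn":0},
    {"tx":0,"ty":0,"tz":0,"turn":0},
    {"tx":0,"ty":0,"tz":0,"turn":0}
  ]
}}

```text
t: 34.25
tool_pos: [0.5168, -0.0699, 0.0145]
orientation: [[-0.003, -0.134, -0.991], [-0.001, -0.991, 0.134], [-1.0, 0.001, 0.002]]
force: [1.1, -0.1, 1.0]
finger_gap: 0.0501
```

Request:
{"api": "drive_tool", "payload": {
  "targets": [
    {"tx":0,"ty":0,"tz":0,"turn":0},
    {"tx":0,"ty":0,"tz":0,"turn":0},
    {"tx":0,"ty":0,"tz":0,"turn":0},
    {"tx":0,"ty":0,"tz":0,"turn":0},
    {"tx":0,"ty":0,"tz":0,"turn":0}
  ],
  "fingers": 15
}}

```text
t: 34.75
tool_pos: [0.5188, -0.0694, 0.0171]
orientation: [[0.005, -0.134, -0.991], [0.001, -0.991, 0.134], [-1.0, -0.001, -0.005]]
force: [-0.7, 0.8, 9.0]
finger_gap: 0.0245
```

```bash
python3 plan.py 507.5 -140 80 -97.7
```

```text
t 34.75 pos [518.8 -69.4  17.1] yaw -97.7 gap 24.5 q [ 0.24  0.35 -0.58  0.   -0.63 -0.38] F [-0.7  0.8  9. ]
turn 0.0 then tx -62.9 ty 71.4 tz 1.7 dist 71.0
```

Request:
{"api": "drive_tool", "payload": {
  "targets": [
    {"tx":-40,"ty":0,"tz":0,"turn":0},
    {"tx":0,"ty":35,"tz":1,"turn":0},
    {"tx":0,"ty":36,"tz":1,"turn":0},
    {"tx":0,"ty":0,"tz":0,"turn":0},
    {"tx":0,"ty":0,"tz":0,"turn":0}
  ]
}}

```text
t: 35.25
tool_pos: [0.5055, -0.1405, 0.0557]
orientation: [[0.002, -0.137, -0.991], [0.0, -0.991, 0.137], [-1.0, -0.001, -0.002]]
force: [0.0, -0.2, -0.9]
finger_gap: 0.0244
```

```bash
python3 plan.py 507.4 -140 26 -97.7;python3 nip.py n3
```

```text
t 35.25 pos [ 505.5 -140.5   55.7] yaw -97.85 gap 24.4 q [ 0.1   0.3  -0.54 -0.   -0.73 -0.24] F [ 0.  -0.2 -0.9]
turn -0.1 then tx 29.7 ty -0.8 tz -1.8 dist 2.0
0.65 (319, 320) [([505.4, -148.9], [8.6, 20.6], np.float64(0.0546))]
0.65 (428, 348) [([443.4, -82.9], [7.1, 22.2], np.float64(0.0223))]
0.49 (73, 144) [([594.3, -225.5], [19.5, 79.6], np.float64(0.033)), ([610.4, -228.3], [76.1, 66.5], np.float64(0.055))]
tray [ 501.4 -181.3] [119.2  66.2] 82.2
```

View pics/n3.png

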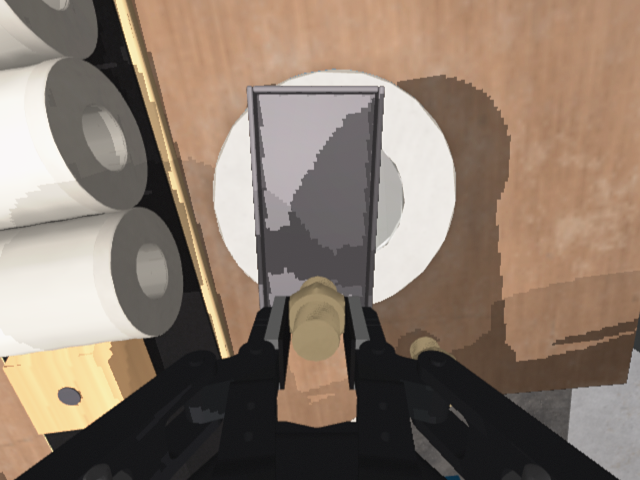

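Request:
{"api": "drive_tool", "payload": {
  "targets": [
    {"tx":0,"ty":-1,"tz":-2,"turn":0},
    {"tx":20,"ty":0,"tz":0,"turn":0},
    {"tx":8,"ty":0,"tz":0,"turn":0},
    {"tx":2,"ty":0,"tz":0,"turn":0},
    {"tx":0,"ty":0,"tz":0,"turn":0}
  ]
}}

```text
t: 35.85
tool_pos: [0.507, -0.1386, 0.0248]
orientation: [[-0.001, -0.134, -0.991], [-0.0, -0.991, 0.134], [-1.0, 0.0, 0.001]]
force: [-3.5, 2.3, 5.4]
finger_gap: 0.0247
```

```bash
python3 plan.py 507.4 -140 25 -97.7
```

```text
t 35.85 pos [ 507.  -138.6   24.8] yaw -97.68 gap 24.7 q [ 0.11  0.35 -0.56  0.   -0.66 -0.24] F [-3.5  2.3  5.4]
turn 0.0 then tx -0.2 ty 1.4 tz -0.5 dist 1.0
```

Contact with the floor. Release and lift.

Request:
{"api": "drive_tool", "payload": {
  "targets": [
    {"tx":0,"ty":0,"tz":0,"turn":0},
    {"tx":0,"ty":0,"tz":0,"turn":0},
    {"tx":0,"ty":0,"tz":0,"turn":0},
    {"tx":-30,"ty":0,"tz":0,"turn":0},
    {"tx":-40,"ty":0,"tz":0,"turn":0}
  ],
  "fingers": 31
}}

```text
t: 36.35
tool_pos: [0.5057, -0.1392, 0.0934]
orientation: [[-0.005, -0.135, -0.991], [-0.0, -0.991, 0.135], [-1.0, 0.001, 0.005]]
force: [1.2, -0.2, 1.1]
finger_gap: 0.0311
```

```bash
python3 plan.py 443.5 -71 80 -97.7
python3 - <<'E'
from meas import *
s=ctrl.sense(); p=ctrl.capture('wrist'); save(p,'n4')
E
```

```text
t 36.35 pos [ 505.7 -139.2   93.4] yaw -97.75 gap 31.1 q [ 0.11  0.25 -0.49 -0.   -0.83 -0.24] F [ 1.2 -0.2  1.1]
turn -0.0 then tx 13.4 ty -59.3 tz 70.8 dist 92.0
```

View pics/n4.png

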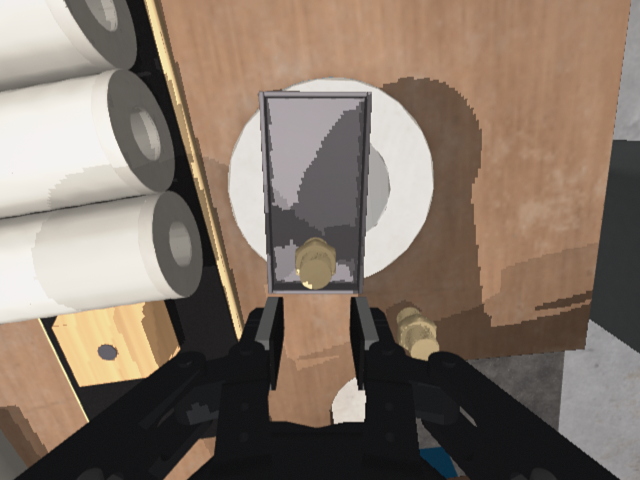

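Request:
{"api": "drive_tool", "payload": {
  "targets": [
    {"tx":0,"ty":-30,"tz":36,"turn":0},
    {"tx":0,"ty":-29,"tz":35,"turn":0},
    {"tx":15,"ty":0,"tz":0,"turn":0},
    {"tx":0,"ty":0,"tz":0,"turn":0},
    {"tx":0,"ty":0,"tz":0,"turn":0}
  ],
  "fingers": 50
}}

```text
t: 36.9
tool_pos: [0.4454, -0.0712, 0.0798]
orientation: [[0.0, -0.134, -0.991], [-0.0, -0.991, 0.134], [-1.0, 0.0, -0.0]]
force: [1.5, -1.0, 0.8]
finger_gap: 0.0499
```

```bash
python3 plan.py 443.5 -71 14.5 -97.7; python3 nip.py n5
```

```text
t 36.9 pos [445.4 -71.2  79.8] yaw -97.71 gap 49.9 q [ 0.28  0.16 -0.67  0.   -0.75 -0.42] F [ 1.5 -1.   0.8]
turn -0.0 then tx 65.3 ty 0.1 tz 1.9 dist 2.0
0.93 (188, 172) [([504.0, -140.2], [23.4, 27.6], np.float64(0.033)), ([506.8, -139.5], [19.1, 19.8], np.float64(0.0518))]
0.8 (325, 266) [([442.3, -74.3], [23.4, 25.9], np.float64(0.0329)), ([442.9, -71.0], [19.8, 19.0], np.float64(0.0441))]
tray [ 503.3 -166.8] [111.   66.8] 82.3
```

View pics/n5.png

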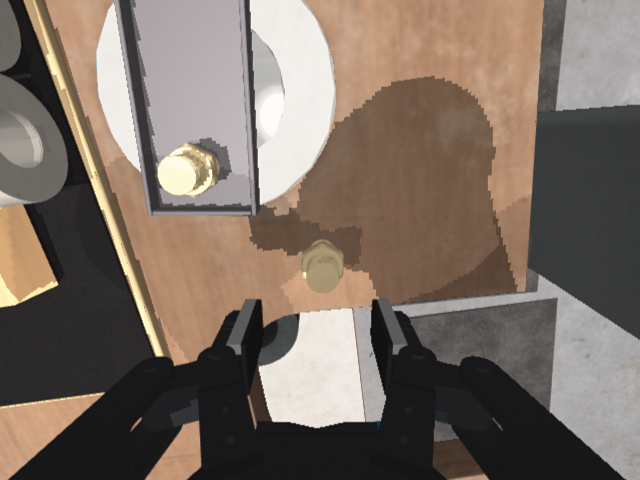

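Request:
{"api": "drive_tool", "payload": {
  "targets": [
    {"tx":0,"ty":0,"tz":2,"turn":0},
    {"tx":32,"ty":0,"tz":0,"turn":0},
    {"tx":32,"ty":0,"tz":0,"turn":0},
    {"tx":0,"ty":0,"tz":0,"turn":0},
    {"tx":0,"ty":0,"tz":0,"turn":0}
  ]
}}

```text
t: 37.5
tool_pos: [0.4428, -0.0713, 0.0157]
orientation: [[-0.002, -0.135, -0.991], [-0.001, -0.991, 0.135], [-1.0, 0.001, 0.002]]
force: [0.2, 0.3, 0.3]
finger_gap: 0.0501
```

Request:
{"api": "drive_tool", "payload": {
  "targets": [
    {"tx":0,"ty":0,"tz":0,"turn":0},
    {"tx":0,"ty":0,"tz":0,"turn":0},
    {"tx":0,"ty":0,"tz":0,"turn":0},
    {"tx":0,"ty":0,"tz":0,"turn":0},
    {"tx":0,"ty":0,"tz":0,"turn":0}
  ],
  "fingers": 15
}}

```text
t: 38.0
tool_pos: [0.4441, -0.0707, 0.017]
orientation: [[0.003, -0.134, -0.991], [0.0, -0.991, 0.134], [-1.0, -0.001, -0.003]]
force: [0.8, -0.0, 7.6]
finger_gap: 0.0244
```

```bash
python3 plan.py 502.4 -177 60 -97.7
```

```text
t 38.0 pos [444.1 -70.7  17. ] yaw -97.71 gap 24.4 q [ 0.28  0.26 -0.74  0.   -0.57 -0.42] F [ 0.8 -0.   7.6]
turn -0.0 then tx -43.0 ty 97.5 tz -72.1 dist 121.0
```

Request:
{"api": "drive_tool", "payload": {
  "targets": [
    {"tx":-35,"ty":0,"tz":0,"turn":0},
    {"tx":-35,"ty":0,"tz":0,"turn":0},
    {"tx":0,"ty":32,"tz":-24,"turn":0},
    {"tx":0,"ty":33,"tz":-24,"turn":0},
    {"tx":0,"ty":32,"tz":-24,"turn":0}
  ]
}}

```text
t: 38.5
tool_pos: [0.5025, -0.1777, 0.0873]
orientation: [[0.003, -0.133, -0.991], [0.0, -0.991, 0.133], [-1.0, -0.001, -0.003]]
force: [0.8, -0.2, -0.5]
finger_gap: 0.0244
```

Request:
{"api": "drive_tool", "payload": {
  "targets": [
    {"tx":0,"ty":0,"tz":0,"turn":0},
    {"tx":0,"ty":0,"tz":0,"turn":0},
    {"tx":0,"ty":0,"tz":0,"turn":0},
    {"tx":0,"ty":0,"tz":0,"turn":0},
    {"tx":0,"ty":0,"tz":0,"turn":0}
  ]
}}

```text
t: 39.0
tool_pos: [0.5011, -0.1759, 0.0859]
orientation: [[0.0, -0.133, -0.991], [0.0, -0.991, 0.133], [-1.0, -0.0, -0.0]]
force: [-0.1, 0.0, -1.5]
finger_gap: 0.0249
```

```bash
python3 plan.py 502.4 -177 25 -97.7
```

```text
t 39.0 pos [ 501.1 -175.9   85.9] yaw -97.66 gap 24.9 q [ 0.03  0.27 -0.49 -0.   -0.81 -0.17] F [-0.1  0.  -1.5]
turn 0.0 then tx 60.9 ty 0.9 tz -1.4 dist 2.0
```

Request:
{"api": "drive_tool", "payload": {
  "targets": [
    {"tx":30,"ty":1,"tz":-1,"turn":0},
    {"tx":20,"ty":0,"tz":0,"turn":0},
    {"tx":8,"ty":0,"tz":0,"turn":0},
    {"tx":2,"ty":0,"tz":0,"turn":0},
    {"tx":0,"ty":0,"tz":0,"turn":0}
  ]
}}

```text
t: 39.5
tool_pos: [0.5025, -0.1776, 0.0259]
orientation: [[0.0, -0.134, -0.991], [-0.0, -0.991, 0.134], [-1.0, 0.0, -0.0]]
force: [0.3, 0.1, -0.1]
finger_gap: 0.0249
```

```bash
python3 plan.py 502.4 -177 25 -97.7
```

```text
t 39.5 pos [ 502.5 -177.6   25.9] yaw -97.7 gap 24.9 q [ 0.03  0.36 -0.55  0.   -0.67 -0.16] F [ 0.3  0.1 -0.1]
turn -0.0 then tx 0.9 ty -0.6 tz 0.2 dist 1.0
```

Request:
{"api": "drive_tool", "payload": {
  "targets": [
    {"tx":1,"ty":0,"tz":0,"turn":0},
    {"tx":0,"ty":0,"tz":0,"turn":0},
    {"tx":0,"ty":0,"tz":0,"turn":0},
    {"tx":0,"ty":0,"tz":0,"turn":0},
    {"tx":0,"ty":0,"tz":0,"turn":0}
  ],
  "fingers": 31
}}

```text
t: 40.0
tool_pos: [0.5022, -0.1778, 0.0247]
orientation: [[0.0, -0.135, -0.991], [-0.0, -0.991, 0.135], [-1.0, -0.0, -0.0]]
force: [-0.3, -1.1, -0.4]
finger_gap: 0.0312
```

Request:
{"api": "drive_tool", "payload": {
  "targets": [
    {"tx":-30,"ty":0,"tz":0,"turn":0},
    {"tx":-40,"ty":0,"tz":0,"turn":0},
    {"tx":0,"ty":0,"tz":0,"turn":0},
    {"tx":0,"ty":20,"tz":0,"turn":0},
    {"tx":0,"ty":20,"tz":0,"turn":0}
  ]
}}

```text
t: 40.5
tool_pos: [0.497, -0.2175, 0.095]
orientation: [[0.001, -0.133, -0.991], [0.0, -0.991, 0.133], [-1.0, -0.0, -0.001]]
force: [0.6, 0.1, -0.7]
finger_gap: 0.0311
```

```bash
python3 nip.py n6;  python3 plan.py 493.3 -317 60 -97.7
```

```text
0.85 (300, 89) [([493.3, -320.2], [26.0, 28.9], np.float64(0.0327)), ([493.3, -320.3], [19.2, 19.3], np.float64(0.0444))]
0.8 (319, 315) [([504.4, -169.9], [46.6, 25.5], np.float64(0.033)), ([503.3, -178.6], [19.4, 19.5], np.float64(0.0515))]
0.58 (319, 367) [([508.0, -132.9], [43.1, 31.9], np.float64(0.033)), ([505.6, -152.2], [45.2, 19.2], np.float64(0.0517))]
tray [ 502.1 -176.1] [130.6  66.1] 82.3
t 40.6 pos [ 496.4 -218.8   94.4] yaw -97.83 gap 31.1 q [-0.05  0.27 -0.46  0.   -0.84 -0.08] F [-0.   0.2  0.2]
turn -0.1 then tx 34.4 ty 97.7 tz -10.1 dist 98.0
```

View pics/n6.png

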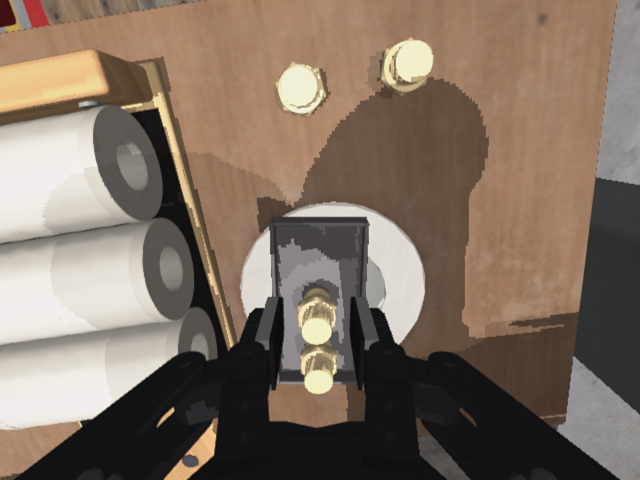

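Request:
{"api": "drive_tool", "payload": {
  "targets": [
    {"tx":0,"ty":33,"tz":-3,"turn":0},
    {"tx":0,"ty":33,"tz":-4,"turn":0},
    {"tx":0,"ty":32,"tz":-4,"turn":0},
    {"tx":0,"ty":0,"tz":0,"turn":0},
    {"tx":0,"ty":0,"tz":0,"turn":0}
  ],
  "fingers": 48
}}

```text
t: 41.1
tool_pos: [0.494, -0.3163, 0.094]
orientation: [[-0.001, -0.136, -0.991], [0.0, -0.991, 0.136], [-1.0, -0.0, 0.001]]
force: [0.4, 1.0, 0.2]
finger_gap: 0.0479
```

```bash
python3 nip.py n7;  python3 plan.py 493.3 -319 15 -97.7
```

```text
0.85 (333, 410) [([501.7, -188.0], [10.9, 25.3], np.float64(0.033))]
0.73 (318, 251) [([493.2, -323.8], [22.3, 27.5], np.float64(0.033)), ([493.4, -320.6], [19.1, 19.7], np.float64(0.0441))]
0.65 (409, 238) [([435.6, -326.4], [26.8, 22.6], np.float64(0.0329)), ([433.6, -324.1], [19.3, 19.1], np.float64(0.0439))]
0.53 (332, 380) [([498.0, -206.7], [70.1, 66.3], np.float64(0.033))]
tray [ 498.  -207.2] [69.1 66. ] 82.3
t 41.2 pos [ 494.3 -315.4   94.3] yaw -97.73 gap 47.5 q [-0.23  0.34 -0.36 -0.   -0.87  0.1 ] F [-0.4 -0.6  0.4]
turn -0.0 then tx 79.3 ty 3.7 tz 0.5 dist 4.0
```

Request:
{"api": "drive_tool", "payload": {
  "targets": [
    {"tx":0,"ty":5,"tz":0,"turn":0},
    {"tx":40,"ty":0,"tz":0,"turn":0},
    {"tx":39,"ty":0,"tz":0,"turn":0},
    {"tx":0,"ty":0,"tz":0,"turn":0},
    {"tx":0,"ty":0,"tz":0,"turn":0}
  ]
}}

```text
t: 41.7
tool_pos: [0.4938, -0.3208, 0.0158]
orientation: [[-0.002, -0.133, -0.991], [-0.0, -0.991, 0.133], [-1.0, 0.0, 0.002]]
force: [1.4, -0.3, 1.5]
finger_gap: 0.0477
```

Request:
{"api": "drive_tool", "payload": {
  "targets": [
    {"tx":0,"ty":0,"tz":0,"turn":0},
    {"tx":0,"ty":0,"tz":0,"turn":0},
    {"tx":0,"ty":0,"tz":0,"turn":0},
    {"tx":0,"ty":0,"tz":0,"turn":0},
    {"tx":0,"ty":0,"tz":0,"turn":0}
  ],
  "fingers": 15
}}

```text
t: 42.2
tool_pos: [0.4952, -0.3214, 0.0178]
orientation: [[0.004, -0.134, -0.991], [-0.001, -0.991, 0.134], [-1.0, 0.001, -0.004]]
force: [-0.2, 1.0, 8.1]
finger_gap: 0.026
```

```bash
python3 plan.py 497.4 -213 60 -97.7
```

```text
t 42.2 pos [ 495.2 -321.4   17.8] yaw -97.71 gap 26.0 q [-0.24  0.44 -0.42  0.   -0.7   0.11] F [-0.2  1.   8.1]
turn -0.0 then tx -42.2 ty -107.7 tz 12.4 dist 108.0
```

Request:
{"api": "drive_tool", "payload": {
  "targets": [
    {"tx":-30,"ty":0,"tz":0,"turn":0},
    {"tx":-20,"ty":-30,"tz":3,"turn":0},
    {"tx":0,"ty":-39,"tz":4,"turn":0},
    {"tx":0,"ty":-39,"tz":4,"turn":0},
    {"tx":0,"ty":0,"tz":0,"turn":0}
  ]
}}

```text
t: 42.7
tool_pos: [0.4979, -0.2094, 0.067]
orientation: [[0.003, -0.132, -0.991], [0.0, -0.991, 0.132], [-1.0, -0.001, -0.002]]
force: [0.5, -0.2, -0.8]
finger_gap: 0.0257
```

Request:
{"api": "drive_tool", "payload": {
  "targets": [
    {"tx":0,"ty":0,"tz":0,"turn":0},
    {"tx":0,"ty":0,"tz":0,"turn":0},
    {"tx":0,"ty":0,"tz":0,"turn":0},
    {"tx":0,"ty":0,"tz":0,"turn":0},
    {"tx":0,"ty":0,"tz":0,"turn":0}
  ]
}}

```text
t: 43.2
tool_pos: [0.4972, -0.2131, 0.0653]
orientation: [[-0.0, -0.136, -0.991], [-0.0, -0.991, 0.136], [-1.0, 0.0, 0.0]]
force: [0.2, 0.0, -0.5]
finger_gap: 0.0254
```

```bash
python3 plan.py 497 -214 26 -97.7
```

```text
t 43.2 pos [ 497.2 -213.1   65.3] yaw -97.8 gap 25.4 q [-0.04  0.31 -0.49  0.   -0.77 -0.09] F [ 0.2  0.  -0.5]
turn -0.1 then tx 39.3 ty 0.9 tz 0.1 dist 1.0
```

Request:
{"api": "drive_tool", "payload": {
  "targets": [
    {"tx":20,"ty":1,"tz":0,"turn":0},
    {"tx":15,"ty":0,"tz":0,"turn":0},
    {"tx":4,"ty":0,"tz":0,"turn":0},
    {"tx":1,"ty":0,"tz":0,"turn":0},
    {"tx":0,"ty":0,"tz":0,"turn":0}
  ]
}}

```text
t: 43.7
tool_pos: [0.4969, -0.2137, 0.0257]
orientation: [[-0.001, -0.135, -0.991], [-0.0, -0.991, 0.135], [-1.0, 0.0, 0.001]]
force: [0.1, -0.2, 0.3]
finger_gap: 0.0259
```

Request:
{"api": "drive_tool", "payload": {
  "targets": [
    {"tx":0,"ty":0,"tz":0,"turn":0},
    {"tx":0,"ty":0,"tz":0,"turn":0},
    {"tx":0,"ty":0,"tz":0,"turn":0},
    {"tx":0,"ty":0,"tz":0,"turn":0},
    {"tx":0,"ty":0,"tz":0,"turn":0}
  ],
  "fingers": 31
}}

```text
t: 44.2
tool_pos: [0.4974, -0.2135, 0.0256]
orientation: [[0.0, -0.135, -0.991], [-0.0, -0.991, 0.135], [-1.0, 0.0, -0.0]]
force: [-0.5, 1.0, -0.4]
finger_gap: 0.0311
```

Request:
{"api": "drive_tool", "payload": {
  "targets": [
    {"tx":-30,"ty":0,"tz":0,"turn":0},
    {"tx":-40,"ty":0,"tz":0,"turn":0},
    {"tx":-40,"ty":-20,"tz":0,"turn":0},
    {"tx":-20,"ty":-40,"tz":40,"turn":0},
    {"tx":0,"ty":-40,"tz":20,"turn":0}
  ]
}}

```text
t: 44.7
tool_pos: [0.4572, -0.1134, 0.1547]
orientation: [[0.005, -0.137, -0.991], [0.0, -0.991, 0.137], [-1.0, -0.001, -0.004]]
force: [0.7, 0.8, 0.1]
finger_gap: 0.0307
```

Request:
{"api": "drive_tool", "payload": {
  "targets": [
    {"tx":0,"ty":-45,"tz":0,"turn":0},
    {"tx":0,"ty":-45,"tz":0,"turn":0},
    {"tx":0,"ty":-45,"tz":0,"turn":0},
    {"tx":0,"ty":-45,"tz":0,"turn":0},
    {"tx":0,"ty":-45,"tz":0,"turn":0}
  ]
}}

```text
t: 45.2
tool_pos: [0.4871, 0.1111, 0.1525]
orientation: [[0.001, -0.134, -0.991], [0.0, -0.991, 0.134], [-1.0, -0.0, -0.001]]
force: [1.2, 0.2, 0.1]
finger_gap: 0.0309
```

Request:
{"api": "drive_tool", "payload": {
  "targets": [
    {"tx":0,"ty":-45,"tz":0,"turn":0},
    {"tx":0,"ty":-45,"tz":0,"turn":0},
    {"tx":0,"ty":-45,"tz":0,"turn":0},
    {"tx":0,"ty":-45,"tz":0,"turn":0},
    {"tx":0,"ty":-45,"tz":0,"turn":0}
  ]
}}

```text
t: 45.7
tool_pos: [0.5174, 0.334, 0.1522]
orientation: [[0.0, -0.134, -0.991], [-0.0, -0.991, 0.134], [-1.0, 0.0, -0.0]]
force: [1.3, 0.4, 0.4]
finger_gap: 0.031
```

```bash
python3 plan.py
python3 - <<'E'
from meas import *
p=ctrl.capture('scene'); save(p,'scF'); M=T(p)
p=ctrl.capture('top'); save(p,'tF'); M=T(p);C=cloud(p,M)
np.savez('tF.npz',**p)
for a,b in((-.317,-.26),(-.256,-.2),(-.193,-.138)):
    print(cyl(C,(C[...,0]>.56)&(C[...,1]>a)&(C[...,1]<b)&(C[...,0]<.73),.066))
w=(C[...,0]>.6)&(C[...,0]<.69)&(C[...,1]>-.13)&(C[...,1]<-.05)
print('chock',cyl(C,w,.035))
for q in('nipple1','chock','chock_nose','small_nipple','tape_roll','pot'):
  for d in ctrl.landmark_of(p,q):
    if d['p']>.4: print(q,np.round(d['location'],0),round(d['p'],2),(onz(p,M,d['location'],{'nipple1':.005,'chock':.012,'chock_nose':.015}.get(q,0))*1000).round())
E
```

```text
t 45.7 pos [517.4 334.  152.2] yaw -97.72 gap 31.0 q [ 0.89  0.32 -0.23  0.   -1.02 -1.02] F [1.3 0.4 0.4]
(array([ 654.2, -288.5]), array([127.4,  48.8]), 1.5, 978, np.float64(0.0761))
(array([ 649.4, -226.3]), array([127.7,  47.8]), 1.4, 949, np.float64(0.0762))
(array([ 647.8, -162.9]), array([128.2,  48.5]), 1.5, 953, np.float64(0.0766))
chock (array([617.4, -80.5]), array([45.5, 54.6]), -89.3, 369, np.float64(0.0511))
nipple1 [426. 279.] 0.64 [ 496. -177.    5.]
nipple1 [408. 271.] 0.63 [ 517. -134.    5.]
nipple1 [443. 276.] 0.53 [ 504. -218.    5.]
nipple1 [485. 304.] 0.41 [ 440. -317.    5.]
chock [389. 233.] 0.73 [609. -88.  12.]
chock_nose [404. 228.] 0.75 [ 621. -123.   15.]
small_nipple [389. 232.] 0.66 [613. -90.   0.]
small_nipple [236. 182.] 0.63 [735. 299.   0.]
small_nipple [400. 222.] 0.53 [ 639. -116.    0.]
tape_roll [153. 304.] 0.81 [424. 486.   0.]
pot [486. 215.] 0.64 [ 661. -331.    0.]
```

View pics/tF.png

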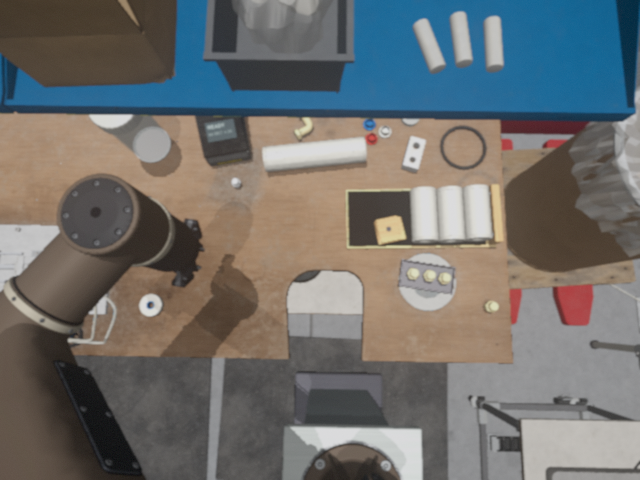

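View pics/scF.png

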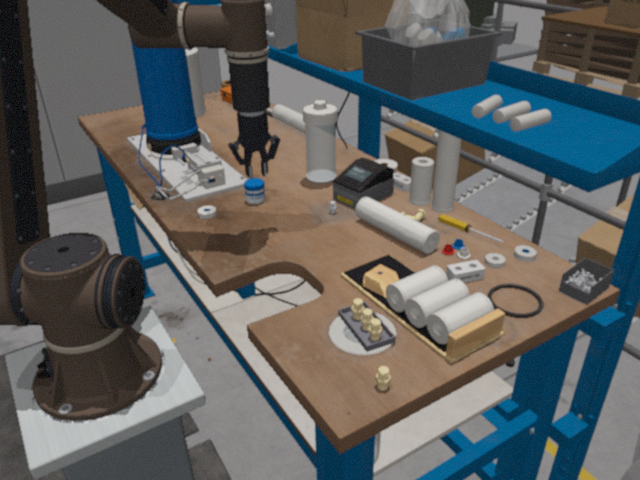

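```bash
python3 plan.py 612 5 150 -88.5
```

```text
t 46.1 pos [517.5 331.1 152.4] yaw -97.79 gap 31.4 q [ 0.89  0.32 -0.23 -0.   -1.02 -1.02] F [-0.  -0.1  0.6]
turn -9.3 then tx 2.4 ty 328.4 tz -85.9 dist 339.0
```

Request:
{"api": "drive_tool", "payload": {
  "targets": [
    {"tx":0,"ty":0,"tz":0,"turn":-4.6},
    {"tx":0,"ty":40,"tz":-13,"turn":-4.6},
    {"tx":0,"ty":46,"tz":-14,"turn":0},
    {"tx":0,"ty":46,"tz":-14,"turn":0},
    {"tx":0,"ty":46,"tz":-14,"turn":0}
  ],
  "fingers": 85
}}

```text
t: 46.6
tool_pos: [0.574, 0.1521, 0.1528]
orientation: [[0.001, 0.025, -1.0], [0.0, -1.0, -0.025], [-1.0, -0.0, -0.001]]
force: [1.4, 0.2, -0.7]
finger_gap: 0.0851
```

Request:
{"api": "drive_tool", "payload": {
  "targets": [
    {"tx":0,"ty":46,"tz":-14,"turn":0},
    {"tx":0,"ty":46,"tz":-14,"turn":0},
    {"tx":0,"ty":40,"tz":-14,"turn":0},
    {"tx":0,"ty":0,"tz":0,"turn":0},
    {"tx":0,"ty":0,"tz":0,"turn":0}
  ]
}}

```text
t: 47.1
tool_pos: [0.619, 0.0216, 0.1523]
orientation: [[0.0, 0.022, -1.0], [0.0, -1.0, -0.022], [-1.0, -0.0, -0.0]]
force: [0.7, 0.1, -1.0]
finger_gap: 0.0852
```

```bash
python3 plan.py 612 -70 60 -88.5;  python3 - <<'E'
from meas import *
s=ctrl.sense(); p=ctrl.capture('wrist'); save(p,'w20'); M=T(p,s);C=cloud(p,M)
w=(C[...,0]>.56)&(C[...,0]<.69)&(C[...,1]>-.13)&(C[...,1]<-.03)
for zl in(.02,.03,.043):
  X=C[w&(C[...,2]<.055)&(C[...,2]>zl)]; c,wh,a=cv2.minAreaRect((X[:,:2]*1000).astype(np.float32)); print(zl,np.round(c,1),np.round(wh,1),round(a,1),cv2.boxPoints((c,wh,a)).round().tolist())
for q in('chock','chock_nose'):
    for d in ctrl.landmark_of(p,q): print(q,d, onz(p,M,d['location'],0.013))
E
```

```text
t 47.1 pos [619.   21.6 152.3] yaw -88.74 gap 85.2 q [ 0.35  0.33 -0.22 -0.   -1.02 -0.33] F [ 0.7  0.1 -1. ]
turn -0.2 then tx 92.3 ty 91.4 tz 9.4 dist 92.0
0.02 [612.5 -86.2] [56.2 64.7] 13.2 [[578.0, -61.0], [593.0, -124.0], [647.0, -111.0], [632.0, -48.0]]
0.03 [612.  -83.8] [56.3 58.2] 13.6 [[578.0, -62.0], [591.0, -119.0], [646.0, -106.0], [633.0, -49.0]]
0.043 [611.3 -80.8] [56.2 49.6] 13.3 [[578.0, -63.0], [590.0, -111.0], [644.0, -98.0], [633.0, -50.0]]
chock {'location': [328.9, 88.8], 'p': 0.82} [ 0.61311615 -0.08834248  0.013     ]
chock_nose {'location': [321.5, 42.6], 'p': 0.86} [ 0.61948212 -0.11880069  0.013     ]
```

View pics/w20.png

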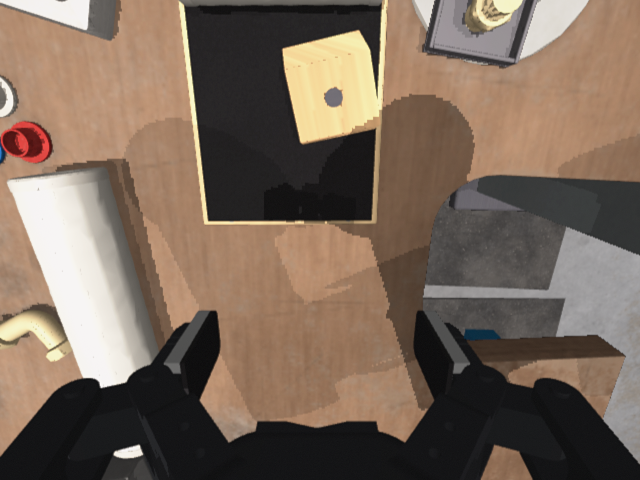

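Request:
{"api": "drive_tool", "payload": {
  "targets": [
    {"tx":0,"ty":0,"tz":0,"turn":-6},
    {"tx":0,"ty":0,"tz":0,"turn":-6},
    {"tx":0,"ty":0,"tz":0,"turn":0},
    {"tx":0,"ty":0,"tz":0,"turn":0},
    {"tx":0,"ty":0,"tz":0,"turn":0}
  ]
}}

```text
t: 47.75
tool_pos: [0.6191, 0.0243, 0.1523]
orientation: [[0.0, 0.231, -0.973], [0.0, -0.973, -0.231], [-1.0, -0.0, -0.0]]
force: [0.1, -0.6, -0.6]
finger_gap: 0.0847
```

```bash
python3 plan.py 611 -80.5 75 -76.7
```

```text
t 47.75 pos [619.1  24.3 152.3] yaw -76.62 gap 84.7 q [ 0.35  0.33 -0.22 -0.   -1.02 -0.12] F [ 0.1 -0.6 -0.6]
turn 0.1 then tx 77.3 ty 100.1 tz 32.0 dist 105.0
```

Request:
{"api": "drive_tool", "payload": {
  "targets": [
    {"tx":0,"ty":33,"tz":11,"turn":0},
    {"tx":20,"ty":34,"tz":11,"turn":0},
    {"tx":25,"ty":33,"tz":10,"turn":0},
    {"tx":25,"ty":0,"tz":0,"turn":0},
    {"tx":0,"ty":0,"tz":0,"turn":0}
  ]
}}

```text
t: 48.25
tool_pos: [0.6088, -0.0821, 0.0789]
orientation: [[-0.006, 0.229, -0.973], [-0.0, -0.973, -0.229], [-1.0, -0.001, 0.006]]
force: [0.5, 0.1, -0.9]
finger_gap: 0.0848
```

Request:
{"api": "drive_tool", "payload": {
  "targets": [
    {"tx":0,"ty":0,"tz":0,"turn":0},
    {"tx":0,"ty":0,"tz":0,"turn":0},
    {"tx":0,"ty":0,"tz":0,"turn":0},
    {"tx":0,"ty":0,"tz":0,"turn":0},
    {"tx":0,"ty":0,"tz":0,"turn":0}
  ]
}}

```text
t: 48.75
tool_pos: [0.6118, -0.0806, 0.0829]
orientation: [[0.001, 0.233, -0.972], [0.0, -0.972, -0.233], [-1.0, 0.0, -0.001]]
force: [-0.5, 0.1, 0.1]
finger_gap: 0.0847
```

```bash
python3 plan.py 611 -80.5 20.5 -76.7
```

```text
t 48.75 pos [611.8 -80.6  82.9] yaw -76.51 gap 84.7 q [ 0.19  0.39 -0.3   0.   -0.87  0.05] F [-0.5  0.1  0.1]
turn 0.2 then tx 62.4 ty -0.3 tz 0.7 dist 1.0
```

Request:
{"api": "drive_tool", "payload": {
  "targets": [
    {"tx":31,"ty":0,"tz":1,"turn":0},
    {"tx":31,"ty":0,"tz":0,"turn":0},
    {"tx":0,"ty":0,"tz":0,"turn":0},
    {"tx":0,"ty":0,"tz":0,"turn":0},
    {"tx":0,"ty":0,"tz":0,"turn":0}
  ]
}}

```text
t: 49.25
tool_pos: [0.6116, -0.0812, 0.0219]
orientation: [[0.002, 0.233, -0.972], [-0.0, -0.972, -0.233], [-1.0, 0.001, -0.002]]
force: [1.3, -0.1, 0.9]
finger_gap: 0.0847
```

Request:
{"api": "drive_tool", "payload": {
  "targets": [
    {"tx":0,"ty":0,"tz":0,"turn":0},
    {"tx":0,"ty":0,"tz":0,"turn":0},
    {"tx":0,"ty":0,"tz":0,"turn":0},
    {"tx":0,"ty":0,"tz":0,"turn":0},
    {"tx":0,"ty":0,"tz":0,"turn":0}
  ],
  "fingers": 40,
  "force": 50
}}

```text
t: 49.75
tool_pos: [0.6111, -0.0812, 0.0216]
orientation: [[0.002, 0.233, -0.972], [0.0, -0.972, -0.233], [-1.0, 0.0, -0.002]]
force: [-0.9, 1.0, 5.5]
finger_gap: 0.0551
```

Request:
{"api": "drive_tool", "payload": {
  "targets": [
    {"tx":-20,"ty":0,"tz":0,"turn":0},
    {"tx":0,"ty":0,"tz":0,"turn":6},
    {"tx":0,"ty":0,"tz":0,"turn":6},
    {"tx":0,"ty":0,"tz":0,"turn":0},
    {"tx":0,"ty":0,"tz":0,"turn":0}
  ]
}}

```text
t: 50.25
tool_pos: [0.6101, -0.0813, 0.0401]
orientation: [[-0.0, 0.028, -1.0], [0.0, -1.0, -0.028], [-1.0, -0.0, 0.0]]
force: [-0.7, 0.5, -3.2]
finger_gap: 0.0552
```

```bash
python3 plan.py 645.5 -82 21.5 -88.5
```

```text
t 50.25 pos [610.1 -81.3  40.1] yaw -88.37 gap 55.2 q [ 0.18  0.44 -0.34 -0.   -0.78 -0.16] F [-0.7  0.5 -3.2]
turn 0.1 then tx 18.6 ty 1.7 tz -35.4 dist 35.0
```

Request:
{"api": "drive_tool", "payload": {
  "targets": [
    {"tx":0,"ty":0,"tz":-18,"turn":0},
    {"tx":0,"ty":0,"tz":-18,"turn":0},
    {"tx":12,"ty":0,"tz":0,"turn":0},
    {"tx":6,"ty":8,"tz":0,"turn":0},
    {"tx":0,"ty":8,"tz":0,"turn":0}
  ]
}}

```text
t: 50.75
tool_pos: [0.6464, -0.0961, 0.0218]
orientation: [[-0.001, 0.028, -1.0], [0.0, -1.0, -0.028], [-1.0, -0.0, 0.001]]
force: [0.5, 0.4, -3.0]
finger_gap: 0.0553
```

Request:
{"api": "drive_tool", "payload": {
  "targets": [
    {"tx":0.5,"ty":1,"tz":0,"turn":0},
    {"tx":0,"ty":1,"tz":0,"turn":0},
    {"tx":0,"ty":1,"tz":0,"turn":0},
    {"tx":0,"ty":1,"tz":0,"turn":0},
    {"tx":0,"ty":1,"tz":0,"turn":0}
  ]
}}

```text
t: 51.25
tool_pos: [0.6467, -0.1014, 0.0215]
orientation: [[-0.0, 0.026, -1.0], [-0.0, -1.0, -0.026], [-1.0, 0.0, 0.0]]
force: [-0.3, -0.1, -2.9]
finger_gap: 0.0546
```

```bash
python3 plan.py 646 -105 21 -88.5
```

```text
t 51.25 pos [ 646.7 -101.4   21.5] yaw -88.53 gap 54.6 q [ 0.14  0.52 -0.27 -0.   -0.79 -0.12] F [-0.3 -0.1 -2.9]
turn -0.0 then tx 0.5 ty 3.5 tz 0.8 dist 4.0
```

Request:
{"api": "drive_tool", "payload": {
  "targets": [
    {"tx":0.5,"ty":1,"tz":0,"turn":0},
    {"tx":0,"ty":1,"tz":0,"turn":0},
    {"tx":0,"ty":1,"tz":0,"turn":0},
    {"tx":0,"ty":0,"tz":0,"turn":0},
    {"tx":0,"ty":0,"tz":0,"turn":0}
  ]
}}

```text
t: 51.75
tool_pos: [0.6474, -0.1044, 0.0214]
orientation: [[0.001, 0.026, -1.0], [-0.0, -1.0, -0.026], [-1.0, 0.0, -0.001]]
force: [1.1, 0.1, 0.7]
finger_gap: 0.0549
```

Request:
{"api": "drive_tool", "payload": {
  "targets": [
    {"tx":0.5,"ty":1,"tz":0,"turn":0},
    {"tx":0,"ty":1,"tz":0,"turn":0},
    {"tx":0,"ty":0,"tz":0,"turn":0},
    {"tx":0,"ty":0,"tz":0,"turn":0},
    {"tx":0,"ty":0,"tz":0,"turn":0}
  ]
}}

```text
t: 52.25
tool_pos: [0.6478, -0.106, 0.0214]
orientation: [[0.001, 0.026, -1.0], [0.0, -1.0, -0.026], [-1.0, -0.0, -0.001]]
force: [-0.9, 4.6, 5.5]
finger_gap: 0.0548
```

Contact again; release, retreat and check.

Request:
{"api": "drive_tool", "payload": {
  "targets": [
    {"tx":0,"ty":0,"tz":0,"turn":0},
    {"tx":0,"ty":0,"tz":0,"turn":0},
    {"tx":0,"ty":0,"tz":0,"turn":0},
    {"tx":0,"ty":0,"tz":0,"turn":0},
    {"tx":-15,"ty":0,"tz":0,"turn":0}
  ],
  "fingers": 70
}}

```text
t: 52.75
tool_pos: [0.6453, -0.1066, 0.034]
orientation: [[-0.004, 0.025, -1.0], [-0.0, -1.0, -0.025], [-1.0, 0.0, 0.004]]
force: [-0.8, 0.0, -0.1]
finger_gap: 0.07
```

Request:
{"api": "drive_tool", "payload": {
  "targets": [
    {"tx":-40,"ty":0,"tz":0,"turn":0},
    {"tx":-40,"ty":0,"tz":0,"turn":0},
    {"tx":-30,"ty":-40,"tz":0,"turn":0},
    {"tx":0,"ty":-45,"tz":0,"turn":0},
    {"tx":0,"ty":-45,"tz":0,"turn":0}
  ]
}}

```text
t: 53.25
tool_pos: [0.6444, 0.0247, 0.1488]
orientation: [[0.004, 0.024, -1.0], [0.001, -1.0, -0.024], [-1.0, -0.001, -0.004]]
force: [0.3, -0.2, 0.4]
finger_gap: 0.0702
```

Request:
{"api": "drive_tool", "payload": {
  "targets": [
    {"tx":0,"ty":-45,"tz":10,"turn":0},
    {"tx":0,"ty":-45,"tz":20,"turn":0},
    {"tx":0,"ty":-45,"tz":20,"turn":0},
    {"tx":0,"ty":-45,"tz":20,"turn":0},
    {"tx":0,"ty":-45,"tz":20,"turn":0}
  ]
}}

```text
t: 53.75
tool_pos: [0.5472, 0.2479, 0.1472]
orientation: [[0.001, 0.026, -1.0], [0.001, -1.0, -0.026], [-1.0, -0.001, -0.001]]
force: [1.0, 0.1, 0.5]
finger_gap: 0.0701
```

Request:
{"api": "drive_tool", "payload": {
  "targets": [
    {"tx":0,"ty":0,"tz":0,"turn":0},
    {"tx":0,"ty":0,"tz":0,"turn":0},
    {"tx":0,"ty":0,"tz":0,"turn":0},
    {"tx":0,"ty":0,"tz":0,"turn":0},
    {"tx":0,"ty":0,"tz":0,"turn":0}
  ]
}}

```text
t: 54.25
tool_pos: [0.5486, 0.2451, 0.1458]
orientation: [[0.0, 0.024, -1.0], [-0.0, -1.0, -0.024], [-1.0, 0.0, -0.0]]
force: [-0.4, -0.0, 0.9]
finger_gap: 0.0703
```

```bash
cat > chk.py <<'E'
from meas import *
p=ctrl.capture('scene'); save(p,'scG')
p=ctrl.capture('top'); save(p,'tG'); M=T(p);C=cloud(p,M)
O=np.array([.652,-.321]); 
for a,b in((-.317,-.26),(-.256,-.2),(-.193,-.138)):
    print(cyl(C,(C[...,0]>.56)&(C[...,1]>a)&(C[...,1]<b)&(C[...,0]<.73),.066))
w=(C[...,0]>.6)&(C[...,0]<.7)&(C[...,1]>-.13)&(C[...,1]<-.05)
for zl in (.03,.042):
  X=C[w&(C[...,2]<.056)&(C[...,2]>zl)]; c,wh,a=cv2.minAreaRect((X[:,:2]*1000).astype(np.float32)); print('chock',zl,np.round(c,1),np.round(wh,1),round(a,1))
print(ctrl.sense()['t'])
for q in('nipple1','chock','small_nipple','tape_roll','pot'):
  for d in ctrl.landmark_of(p,q):
    if d['p']>.4: print(q,np.round(d['location'],0),round(d['p'],2),(onz(p,M,d['location'],{'nipple1':.005,'chock':.012,'chock_nose':.015}.get(q,0))*1000).round())
E
python3 chk.py
```

```text
(array([ 654.2, -288.9]), array([127.5,  47.7]), 1.1, 983, np.float64(0.0765))
(array([ 649.4, -227.5]), array([126.9,  48.9]), 1.5, 955, np.float64(0.0766))
(array([ 647.5, -164.1]), array([128. ,  47.9]), 1.3, 943, np.float64(0.0766))
chock 0.03 [ 648.8 -103.6] [56.9 52.8] 1.4
chock 0.042 [ 648.8 -104.6] [56.9 50.2] 1.4
54.35
nipple1 [488. 305.] 0.55 [ 437. -324.    5.]
nipple1 [410. 274.] 0.5 [ 510. -139.    5.]
nipple1 [427. 277.] 0.5 [ 502. -180.    5.]
nipple1 [440. 278.] 0.47 [ 499. -210.    5.]
chock [399. 217.] 0.93 [ 649. -113.   12.]
tape_roll [155. 304.] 0.63 [425. 480.   0.]
```

View pics/tG.png

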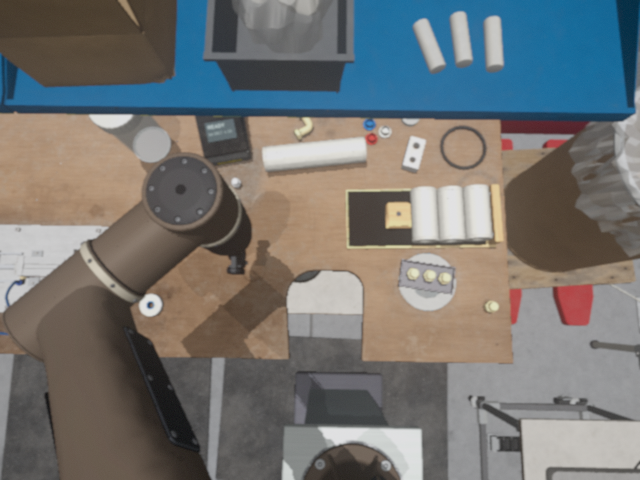

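View pics/scG.png

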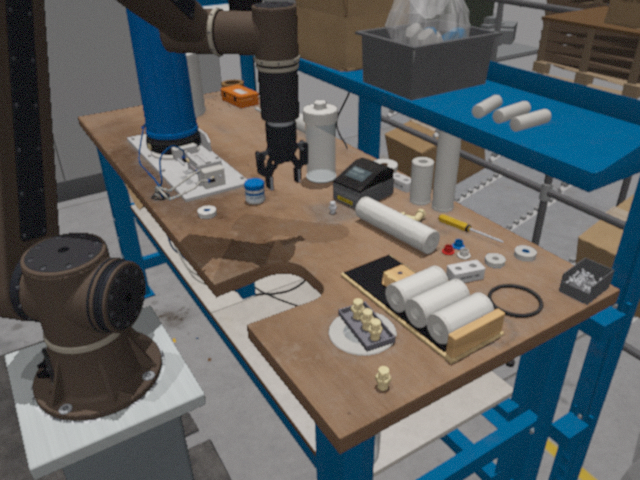

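```bash
python3 -c "
from cell import ctrl
print(ctrl.hand_in(), ctrl.sense()['t'])"
```

```text
the job is handed in; nothing more can be done
the job is handed in; nothing more can be done
```

The job is done and handed in at about 54 s. No verdict is reported, so the following are my own last checks from the top and scene pictures.

- **Cartridges:** there were three. They lie across the mat in a closed row from the stop, with centres at about y = 32, 94 and 157 mm in the board frame. They are square to within about 1° and centred to within about 3 mm.
- **Chock:** it was knocked aside while I was counting nipples, so I gripped it again and set it back. It is square and centred to within about 3 mm. I pushed it in until I felt about 5 N of contact. Its nose is at about y = 176 mm in the board frame, inside the 170–187 mm allowed.
- **Nipples:** three stand in the level tray. The fourth is on the bench about 15 cm away.
- **Bystanders:** the small nipple, tape roll and pot look unmoved. In the last top picture the arm hid the pot and the network did not report the small nipple, so for those two I went by the scene picture by eye. The tape roll measured within about 7 mm of its first reading.

No check failed. The networks gave some false hits for the pot and small nipple in an earlier picture, which I disregarded.

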